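Load two cells into the charging cradle

ROBOT

A 7-joint arm with a two-finger parallel gripper is mounted at the origin on a cart in front of the work surface, level with it; the furniture and walls round the work are solid. World frame = base frame: x ahead of the robot, y to its left, z up, the work surface at z = 0. Lengths are in mm, angles in rad, forces in N, time in s.
With the tool pointing down it reaches from about 425 to 950 mm from the base axis. Payload 4.7 kg.
Tool frame: the origin (TCP) lies midway between the tips of the shut fingers; the grasp point (between the pads) lies 19 mm behind it; z points along the fingers, x is the direction in which the jaws open and shut, and the axes are right-handed (so a half turn about z gives the same grasp; the last joint's range is limited). The gripper opens to 85 mm and grips with 20 to 120 N. Pads are 22 mm wide; open, the fingers measure 114 mm over their backs; the gripper's body (76 mm by 85 mm) begins 54 mm behind the grasp point. The pads swing forward as they close: fully open they stand 13 mm farther back than shut.
Start: joints at [1.318, 0.469, -0.049, 1.532, 0.024, 1.141, -0.082], TCP at [149.855, -658.176, 196.835] pointing down, gripper open.
Joint ranges: [-2.59, 2.59], [-0.33, 1.99], [-1.39, 1.29], [0.1, 2.45], [-1.04, 4.18], [0.21, 1.99], [-2.66, 2.66]. Speed limits (rad/s): [2.57, 2.57, 3.14, 3.14, 3.14, 3.14, 3.14].

INTERFACE

Orientations are given as a unit quaternion [x, y, z, w].
In Python, from plant import status, cams, sign_off gives the robot as it stands.
- The arm moves only by the tool carry_out, never from a script. Its argument "increments" is text: rows parted by semicolons, each of 6 numbers parted by spaces: the shift along the world's x, y, z in mm, then the turn, a rotation vector about the world's x, y, z in rad. A call has 1 to 5 rows; each row is the pose to reach, as a shift and turn from the pose measured when the call began; what a row does not reach only later rows make up. A row lasts 1/8 s, in which the tool goes at most 62.5 mm and 10.7 degrees, less where a joint would pass 70% of its speed; a pose out of reach is approached as far as the arm can. A call with a gripper value outside its range is refused whole. "claw" is the closure in counts, from 0 (fully open) to 255 (shut), set as the call begins (left out, the last holds). The fingers move at their own pace and stop on an object; "newtons" is the grip in N (left out, the last holds). Time passes only in rows, so rows that repeat a pose let the fingers close. It gives the time, the measured TCP pose, the force and the opening at its end, in the units of the state.
- status.get_state(): the state, without advancing time (a new reading comes with each control period).
- cams.read_camera(name): name is "scene" or "side" or "wrist"; returns a dict with "pixels" (420x560x3 uint8, red, green, blue), "camera_matrix" (3x3 intrinsics, pixels), "rvec" (rotation vector, rad) and "tvec" (3), from world to camera coordinates, as OpenCV has them. Camera axes: x right, y down, z forward; pixel columns grow to the right and rows downward; lengths in mm; the calibration is good to about 2 mm. A picture is of the moment at which its call begins. There is no depth.
- sign_off(): hands the job in, once; it reports no verdict.
The state is a dict: "time": time; "joints": joint angles; "dq": joint speeds; "effort": joint torques, N m; "tcp_pos": TCP position; "eef_rot": TCP orientation; "contact_force": force on the tool from outside, world axes, zero at the start; "ft_torque": the same for the moment, N m; "finger_gap": finger opening in mm.
Only numpy, scipy, OpenCV 4.12 (cv2) and the standard library are available. Lean on these libraries where they do the work, as an engineer would, in place of code of your own. Each camera call takes 0.05 s, during which the arm holds its last target.

TASK

Load both blue cells into the two-bay charging cradle on the bench, one in each bay: put the flat black end against the bay's spring contact, push the spring back with it, then tip the red button end down in front of the fixed red contact until the cell lies level and fully home. The bays face opposite ways, so mind which way round each cell goes. Leave everything else on the bench where it is.

Things in the scene. Friction and masses are not known exactly. Their poses are not given: they have to be found in the camera images.
- charger: grey two-bay charging cradle, fixed, 162x150 mm, base 11 mm thick. Origin: centre of underside. Bays lie along its x, at y = +39 mm (bay 1, spring at the +x end) and y = -39 mm (bay 2, spring at the -x end). A free bay is 110 mm long, a cell 120 mm, so it goes in tilted 15 to 20 degrees, flat end low, pushes the plunger back about 13 mm, then is tipped level and pressed down
- cell_a: blue cell, 120 mm long, 32 mm diameter, 0.25 kg, eight-sided end caps 34 mm over flats (cannot roll). Origin: centre of the cell, on its axis, 17 mm above what it lies on. x axis runs from the red cap with the brass button (x = -60 mm) to the black cap with the flat disc (+60 mm). Bare blue middle to grip: -42 to +45 mm. Either cell may go in either bay
- cell_b: blue cell, 120 mm long, 32 mm diameter, 0.25 kg, eight-sided end caps 34 mm over flats (cannot roll). Origin: centre of the cell, on its axis, 17 mm above what it lies on. x axis runs from the red cap with the brass button (x = -60 mm) to the black cap with the flat disc (+60 mm). Bare blue middle to grip: -42 to +45 mm. Either cell may go in either bay
- cell_a_button (a point): end of the brass button (red end) of cell_a, on its axis
- cell_a_flat (a point): end of the flat disc (black end) of cell_a, on its axis
- cell_b_button (a point): end of the brass button (red end) of cell_b, on its axis
- cell_b_flat (a point): end of the flat disc (black end) of cell_b, on its axis
- bay1_red_contact (a point): bay 1: face of the brass contact on the fixed red wall (wall 8 mm thick, top 42 mm above the bench), 33 mm above the bench; the button end of a seated cell lies here. From here towards the spring: bay floor saddles 16 mm above the bench at 8-30 and 88-106 mm, with side cheeks 39 mm apart inside, 49 outside, tops at 30 mm; between the saddles only the base, so room for fingers
- bay1_spring_side (a point): bay 1: where the flat end of a seated cell lies, 120 mm from the red contact, 33 mm above the bench, and 10 mm behind the free plunger's face. The plunger is a brass disc, 18 mm diameter, centred at this height. Its black spring housing begins 10 mm farther on, 18 mm thick, top 48 mm above the bench
- spring1 (a joint): how far the spring plunger of bay 1 is pushed back, m: 0 free, 0.010 with a cell seated, 0.016 at its stop; about 2 N at first, 6 N seated, 8.4 N at the stop
- bay2_red_contact (a point): bay 2: face of the brass contact on the fixed red wall (wall 8 mm thick, top 42 mm above the bench), 33 mm above the bench; the button end of a seated cell lies here. From here towards the spring: bay floor saddles 16 mm above the bench at 8-30 and 88-106 mm, with side cheeks 39 mm apart inside, 49 outside, tops at 30 mm; between the saddles only the base, so room for fingers
- bay2_spring_side (a point): bay 2: where the flat end of a seated cell lies, 120 mm from the red contact, 33 mm above the bench, and 10 mm behind the free plunger's face. The plunger is a brass disc, 18 mm diameter, centred at this height. Its black spring housing begins 10 mm farther on, 18 mm thick, top 48 mm above the bench
- spring2 (a joint): how far the spring plunger of bay 2 is pushed back, m: 0 free, 0.010 with a cell seated, 0.016 at its stop; about 2 N at first, 6 N seated, 8.4 N at the stop
- mug: bystander, not to be moved: white and blue mug, 78 mm wide (114 mm with handle), 92 mm tall; origin at its underside, z up
- tube: bystander, not to be moved: rusty square tube offcut, 40x64x40 mm; origin at its underside, z up
- tub: bystander, not to be moved: low white plastic tub of screws, 87 mm wide, 50 mm tall; origin at its underside, z up
- handset: bystander, not to be moved: black cordless handset standing in its stand, 70x85 mm, 127 mm tall; origin at its underside, z up
- pliers: bystander, not to be moved: red-handled pliers lying flat, 66x187x16 mm; origin at its underside, z up
- spanner: bystander, not to be moved: steel spanner lying flat, 33x205x8 mm; origin at its underside, z up
- roll: bystander, not to be moved: roll of black tape lying flat, 53x51x19 mm; origin at its underside, z up
- bell: bystander, not to be moved: black rubber bell-shaped cap standing close behind the cradle, 71 mm wide, 53 mm tall; origin at its underside, z up

How it is judged:
By the outcome, as a careful person would: the job done as asked, in the order asked, and still so for the second after the job is handed in, with the robot touching nothing.
It also fails if it takes over 69 s, if anything falls off the work surface, if the arm or the gripper's body presses on something with over 40 N, if the wrist force passes 120 N, or if a joint passes its speed limit or range.

## Working session

There is one attempt and no reset: what is moved stays moved. The work goes in short steps, Python scripts to look and compute and a tool call to move; the robot and the scene stay as the last step left them, time stands still between calls to the robot, and variables do not carry over. Pictures are saved under pics/ and viewed, and the job is handed in when it is done.

Besides the shell and the picture viewer there is one more tool, called after ">>>" as name(argument=value, ...), one argument or row to a line, values as JSON. carry_out: Moves the arm, as the interface text tells. Its arguments: {"type":"object","properties":{"increments":{"type":"string"},"claw":{"type":"number"},"newtons":{"type":"number"}},"required":["increments"]}

```bash
ls; mkdir -p pics; cat > h.py <<'E'
import numpy as np, cv2
from plant import status, cams
def cap(n,f):
    r=cams.read_camera(n); np.savez('cam_%s.npz'%f,**{k:np.array(v) for k,v in r.items()})
    cv2.imwrite('pics/%s.png'%f, cv2.cvtColor(np.array(r['pixels']),cv2.COLOR_RGB2BGR)); return r
def ld(f): return dict(np.load('cam_%s.npz'%f))
def ray(r,uv):
    K=np.array(r['camera_matrix'],float);R=cv2.Rodrigues(np.array(r['rvec'],float))[0];t=np.array(r['tvec'],float).ravel()
    d=R.T@np.linalg.inv(K)@np.array([uv[0],uv[1],1.]);c=-R.T@t
    return c,d/np.linalg.norm(d)
def onz(r,uv,z):
    c,d=ray(r,uv); return c+d*(z-c[2])/d[2]
def proj(r,p):
    return cv2.projectPoints(np.array(p,float).reshape(-1,3),np.array(r['rvec'],float),np.array(r['tvec'],float),np.array(r['camera_matrix'],float),None)[0].reshape(-1,2)
def tri(r1,u1,r2,u2):
    c1,d1=ray(r1,u1);c2,d2=ray(r2,u2)
    A=np.stack([d1,-d2],1);s=np.linalg.lstsq(A,c2-c1,rcond=None)[0]
    a=c1+s[0]*d1;b=c2+s[1]*d2
    return (a+b)/2,np.linalg.norm(a-b)
E
python3 - <<'E'
from h import *
for n in ['scene','side','wrist']:
    r=cap(n,n+'0'); c,d=ray(r,(280,210)); print(n,c.round(),d.round(2),np.array(r['camera_matrix']).round(0).tolist())
print(status.get_state())
E
```

```text
pics
scene [-234.  465.  902.] [ 0.63 -0.37 -0.69] [[495.0, 0.0, 281.0], [0.0, 495.0, 207.0], [0.0, 0.0, 1.0]]
side [ 157. 1103. 1098.] [ 0.24 -0.7  -0.67] [[539.0, 0.0, 286.0], [0.0, 539.0, 212.0], [0.0, 0.0, 1.0]]
wrist [ 218. -642.  372.] [-0.27 -0.07 -0.96] [[318.0, 0.0, 277.0], [0.0, 318.0, 207.0], [0.0, 0.0, 1.0]]
{'time': 0.15, 'joints': array([ 1.31805753,  0.46927302, -0.04859157,  1.53336514,  0.02409399,
        1.14098747, -0.08226135]), 'dq': array([-0.00223723, -0.00335712, -0.00047841, -0.00409148, -0.00026622,
        0.00025206,  0.0012416 ]), 'effort': array([-1.32211180e-04, -5.10766590e+01, -4.70162183e-02, -2.37978029e+01,
        1.07649289e-02,  5.33700877e-03, -2.50702499e-06]), 'tcp_pos': array([ 149.74680211, -657.70210536,  196.0141871 ]), 'eef_rot': array([ 7.81674404e-01, -6.23686301e-01, -5.77753226e-04, -4.36285187e-04]), 'contact_force': array([-0.33605234, -0.02964885,  0.05857764]), 'ft_torque': array([ 0.01183787, -0.06326106, -0.06622058]), 'finger_gap': 85.50356471104178}
```

View pics/scene0.png

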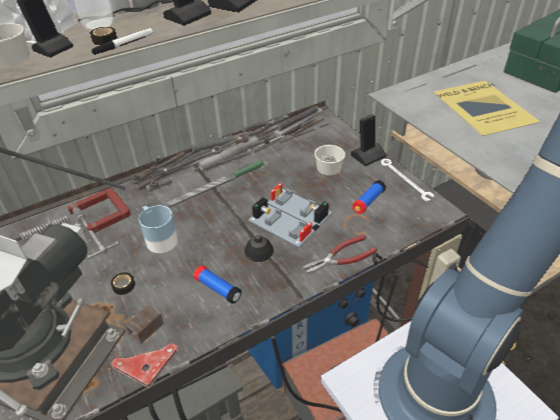

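View pics/side0.png

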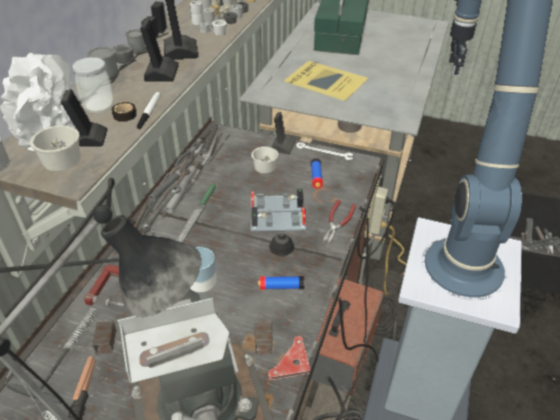

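View pics/wrist0.png

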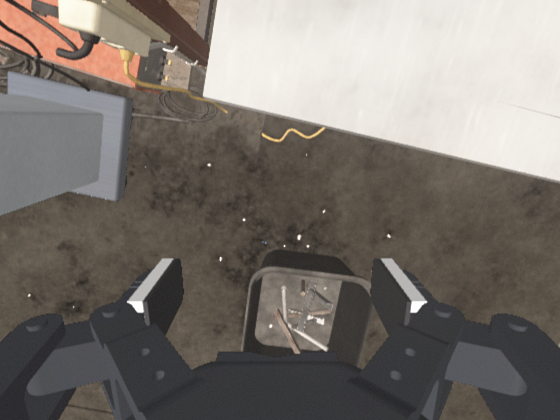

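```bash
python3 - <<'E'
from h import *
r=ld('scene0')
im=cv2.cvtColor(r['pixels'],cv2.COLOR_RGB2BGR)
cv2.imwrite('pics/sc1.png',cv2.resize(im[140:310,180:440],None,fx=3,fy=3,interpolation=cv2.INTER_CUBIC))
for name in ['scene0','side0']:
    r=ld(name);hsv=cv2.cvtColor(r['pixels'],cv2.COLOR_RGB2HSV)
    m=cv2.inRange(hsv,(108,150,80),(125,255,255))
    n,l,s,c=cv2.connectedComponentsWithStats(m)
    for i in range(1,n):
        if s[i,4]>60:
            print(name,s[i],c[i], onz(r,c[i],17).round())
for uv in [(292,215),(198,271),(235,295),(357,207),(381,184),(258,250),(330,158),(366,150),(158,230)]:
    print(uv,onz(ld('scene0'),uv,20).round())
E
```

```text
scene0 [359 183  24  23 260] [371.46923077 193.23846154] [ 499. -252.   17.]
scene0 [199 270  34  28 413] [215.24455206 282.76029056] [452. 237.  17.]
side0 [312 161   9  16 116] [315.77586207 168.69827586] [ 497. -255.   17.]
side0 [266 277  34  11 336] [282.70238095 281.9702381 ] [443. 235.  17.]
(292, 215) [541. -26.  20.]
(198, 271) [502. 256.  20.]
(235, 295) [396. 216.  20.]
(357, 207) [ 475. -184.   20.]
(381, 184) [ 512. -296.   20.]
(258, 250) [484. 108.  20.]
(330, 158) [ 683. -248.   20.]
(366, 150) [ 656. -360.   20.]
(158, 230) [678. 285.  20.]
```

View pics/sc1.png

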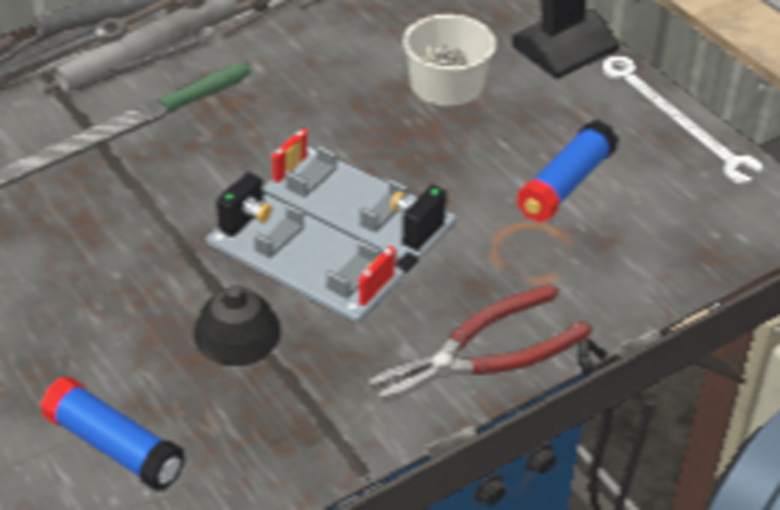

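```bash
python3 - <<'E'
from h import *
r=ld('scene0')
f=lambda u,v:(180+u/3,140+v/3)
for n,uv,z in [('h1',(240,203),35),('plunger1',(262,212),33),('red1',(378,276),26),('red2',(290,156),26),('h2',(427,216),30),('pl2',(398,200),33),('baseL',(208,239),11),('baseB',(357,318),11),('baseR',(455,217),11)]:
    print(n,onz(r,f(*uv),z).round())
E
```

```text
h1 [596.  37.  35.]
plunger1 [578.  26.  33.]
red1 [467. -19.  26.]
red2 [633. -36.  26.]
h2 [500. -91.  30.]
pl2 [527. -80.  33.]
baseL [594.  71.  11.]
baseB [448.  14.  11.]
baseR [ 502. -123.   11.]
```

>>> carry_out(
  increments="25 48 25 0 0 0;50 96 50 0 0 0;75 145 70 0 0 0;98 193 90 0 0 0;122 241 110 0 0 0",
)

```text
time: 0.78
tcp_pos: [272.2, -414.8, 306.5]
eef_rot: [0.782, -0.624, -0.001, -0.0]
contact_force: [0.8, -0.3, 0.5]
finger_gap: 85.2
```

>>> carry_out(
  increments="28 48 5 0 0 0.03;55 96 10 0 0 0.06;82 145 15 0 0 0.09;109 193 20 0 0 0.12;137 241 25 0 0 0.14",
)

```text
time: 1.4
tcp_pos: [409.6, -172.2, 331.7]
eef_rot: [0.823, -0.567, -0.0, -0.0]
contact_force: [0.7, -0.7, -0.1]
finger_gap: 85.4
```

>>> carry_out(
  increments="27 48 5 0 0 0;54 96 5 0 0 0;80 144 5 0 0 0;80 144 5 0 0 0",
)

```text
time: 1.9
tcp_pos: [490.3, -23.3, 336.5]
eef_rot: [0.826, -0.564, -0.001, -0.001]
contact_force: [-0.1, -0.6, -0.5]
finger_gap: 85.2
```

```bash
python3 - <<'E'
from h import *
print(status.get_state()); cap('wrist','w1')
E
```

```text
{'time': 1.9, 'joints': array([ 0.54346281,  0.10902756, -0.63008121,  1.72228816,  0.06275586,
        1.33183488, -1.29629105]), 'dq': array([ 0.04711877, -0.01837969,  0.08171911,  0.02603489,  0.02868602,
        0.01419139,  0.02805071]), 'effort': array([ -1.23081274, -27.05366492,  -2.61208333, -25.72054803,
        -0.17030528,  -0.13109749,  -0.1978489 ]), 'tcp_pos': array([490.34719639, -23.34005978, 336.50955144]), 'eef_rot': array([ 0.82600739, -0.56365702, -0.0011174 , -0.00114498]), 'contact_force': array([-0.12329379, -0.60220702, -0.46655833]), 'ft_torque': array([-0.04733752,  0.0172365 ,  0.00020899]), 'finger_gap': 85.24840334455195}
```

View pics/w1.png

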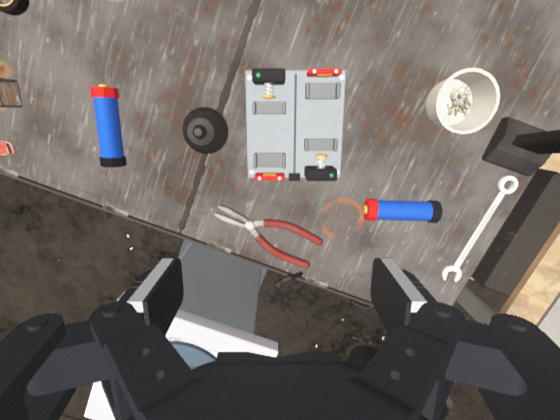

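```bash
python3 - <<'E'
from h import *
im=cv2.imread('pics/w1.png')
cv2.imwrite('pics/w1a.png',cv2.resize(im[60:190,235:355],None,fx=4.5,fy=4.5,interpolation=cv2.INTER_CUBIC))
r=ld('w1');hsv=cv2.cvtColor(r['pixels'],cv2.COLOR_RGB2HSV)
m=cv2.inRange(hsv,(108,150,60),(125,255,255))
n,l,s,c=cv2.connectedComponentsWithStats(m)
for i in range(1,n):
    if s[i,4]>60:
        pts=np.argwhere(l==i)[:,::-1].astype(np.float32)
        b=cv2.minAreaRect(pts); print(b)
        bp=cv2.boxPoints(b); 
        P=np.array([onz(r,p,25)[:2] for p in bp]);print(P.round(1).tolist(),onz(r,b[0],25).round(1))
m=cv2.inRange(hsv,(0,190,110),(6,255,255))|cv2.inRange(hsv,(174,190,110),(180,255,255))
n,l,s,c=cv2.connectedComponentsWithStats(m)
for i in range(1,n):
    if s[i,4]>20: print('red',s[i],c[i],onz(r,c[i],17).round(1),onz(r,c[i],42).round(1))
E
```

```text
((108.18941497802734, 127.36006927490234), (61.633758544921875, 22.725622177124023), 83.2901611328125)
[[482.5, 261.7], [498.1, 231.9], [415.2, 200.8], [398.6, 232.1]] [449.7 232.   25. ]
((405.17340087890625, 210.27798461914062), (53.91464614868164, 18.112897872924805), 1.7357046604156494)
[[467.7, -206.0], [495.1, -193.4], [523.8, -274.1], [496.9, -288.0]] [ 496.  -240.3   25. ]
red [103  88  14   9 103] [109.0776699   91.82524272] [498.4 246.2  17. ] [501.3 233.9  42. ]
red [368 200   9   9  31] [372.35483871 202.67741935] [ 487.1 -189.1   17. ] [ 490.6 -179.5   42. ]
```

View pics/w1a.png

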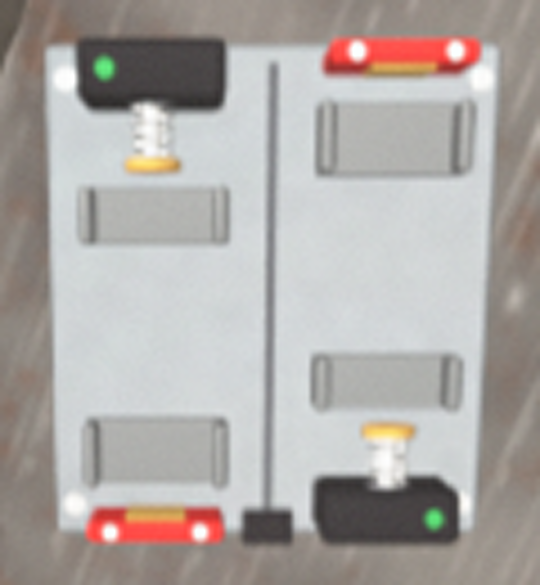

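```bash
cat > fit.py <<'E'
from h import *
from scipy.optimize import least_squares
r=ld('w1'); f=lambda u,v:(235+(u+.5)/4.5-.5,60+(v+.5)/4.5-.5)
# charger pts (x,y,z) ; L bay y=+39 (x = d-70), R bay y=-39 (x=70-d)
F=[((-81,75,11),(60,530)),((-81,-75,11),(475,532)),((81,75,11),(48,45)),((81,-75,11),(497,45)),
((88-70,39+24.5,30),(80,243)),((106-70,39+24.5,30),(80,187)),((88-70,39-24.5,30),(229,243)),((106-70,39-24.5,30),(229,187)),
((8-70,39+24.5,30),(85,487)),((30-70,39+24.5,30),(85,419)),((8-70,39-24.5,30),(226,487)),((30-70,39-24.5,30),(226,419)),
((70-8,-39+24.5,30),(318,101)),((70-30,-39+24.5,30),(316,176)),((70-8,-39-24.5,30),(474,101)),((70-30,-39-24.5,30),(471,174)),
((70-88,-39+24.5,30),(312,353)),((70-106,-39+24.5,30),(311,410)),((70-88,-39-24.5,30),(463,353)),((70-106,-39-24.5,30),(462,410)),
((40,39,33),(152,171)),((-40,-39,33),(388,427))]
X=np.array([a for a,b in F],float);U=np.array([f(*b) for a,b in F])
def res(q):
    c,s=np.cos(q[2]),np.sin(q[2]);P=np.stack([q[0]+c*X[:,0]-s*X[:,1],q[1]+s*X[:,0]+c*X[:,1],X[:,2]],1)
    return (proj(r,P)-U).ravel()
if __name__=='__main__':
    o=least_squares(res,[541,-26,.4],loss='soft_l1');print(o.x,np.degrees(o.x[2]));print(o.fun.reshape(-1,2).round(1).tolist())
    # per-point direct ray casts as a cross-check
    for i in (0,1,2,3): print(onz(r,U[i],11).round(1))
E
python3 fit.py
```

```text
[ 5.52366387e+02 -2.69746991e+01  3.72542195e-01] 21.34509545197274
[[-1.1, 0.9], [0.4, 0.5], [-1.3, -0.7], [1.5, -0.8], [-0.7, 0.1], [-0.9, -0.5], [-0.2, 0.1], [-0.1, -0.5], [-0.6, 0.5], [-0.9, 1.1], [0.1, 0.5], [0.2, 1.1], [0.7, -0.7], [0.7, -1.0], [0.5, -0.7], [0.4, -0.6], [0.7, 0.8], [0.6, 0.4], [0.1, 0.8], [-0.3, 0.4], [-0.1, 0.0], [-0.0, -0.5]]
[451.6  12.2  11. ]
[ 504.7 -125.4   11. ]
[600.4  70.2  11. ]
[653.4 -65.7  11. ]
```

>>> carry_out(
  increments="-8 52 -35 0 0 0;-16 104 -70 0 0 0;-25 155 -105 0 0 -0.01;-34 207 -140 0 0 -0.02;-42 258 -180 0 0 -0.02",
  newtons=60,
)

```text
time: 2.58
tcp_pos: [449.1, 225.7, 159.5]
eef_rot: [0.818, -0.575, 0.0, -0.0]
contact_force: [1.3, 0.1, -0.3]
finger_gap: 85.3
```

>>> carry_out(
  increments="0 0 0 0 0 0;0 0 0 0 0 0",
)

```text
time: 2.82
tcp_pos: [449.8, 223.8, 159.4]
eef_rot: [0.817, -0.576, 0.0, 0.0]
contact_force: [-0.0, -0.0, 0.1]
finger_gap: 85.6
```

```bash
python3 - <<'E'
from h import *
s=status.get_state();print(s['tcp_pos'],s['eef_rot'],s['joints'],s['dq'].round(3)); r=cap('wrist','w2')
print(proj(r,s['tcp_pos']))
hsv=cv2.cvtColor(r['pixels'],cv2.COLOR_RGB2HSV)
m=cv2.inRange(hsv,(108,150,60),(125,255,255))
n,l,st,c=cv2.connectedComponentsWithStats(m)
for i in range(1,n):
    if st[i,4]>200:
        b=cv2.minAreaRect(np.argwhere(l==i)[:,::-1].astype(np.float32));print(b)
        print([onz(r,p,20).round(1).tolist() for p in cv2.boxPoints(b)],onz(r,b[0],25).round(1))
E
```

```text
[449.79961157 223.80528383 159.3820989 ] [ 8.17342718e-01 -5.76151406e-01  4.40335744e-04  4.94467641e-04] [ 0.09074127  0.32002168 -0.76805564  1.9456014   0.26776041  0.97958398
 -2.03122715] [ 0.024 -0.02   0.004 -0.012 -0.002 -0.001 -0.001]
[[277.09332863 238.84031773]]
((264.8554382324219, 187.86268615722656), (86.51004028320312, 30.477163314819336), 88.53119659423828)
[[481.2, 264.3, 20.0], [491.9, 236.4, 20.0], [408.1, 204.0, 20.0], [396.6, 234.0, 20.0]] [447.1 235.5  25. ]
```

View pics/w2.png

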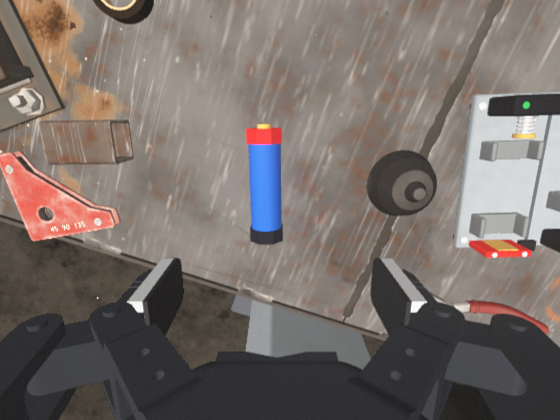

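```bash
cat > cell.py <<'E'
from h import *
import sys
def cell(name,z=33,win=None):
    r=ld(name);hsv=cv2.cvtColor(r['pixels'],cv2.COLOR_RGB2HSV)
    m=cv2.inRange(hsv,(108,150,60),(125,255,255))
    if win: k=np.zeros_like(m);k[win[1]:win[3],win[0]:win[2]]=1;m=m*k
    n,l,st,c=cv2.connectedComponentsWithStats(m)
    for i in range(1,n):
        if st[i,4]<200: continue
        b=cv2.minAreaRect(np.argwhere(l==i)[:,::-1].astype(np.float32));p=cv2.boxPoints(b)
        e=[np.linalg.norm(p[j]-p[(j+1)%4]) for j in range(4)]
        k=0 if e[0]<e[1] else 1
        A=(p[k]+p[(k+1)%4])/2;B=(p[(k+2)%4]+p[(k+3)%4])/2
        d=(B-A)/np.linalg.norm(B-A);A=A-d*.5;B=B+d*.5
        wA,wB=onz(r,A,z),onz(r,B,z)
        print(name,b[0],'ends',A.round(1),wA.round(1),B.round(1),wB.round(1),'len',np.linalg.norm(wA-wB).round(1),'mid',((wA+wB)/2).round(1),'ang',np.degrees(np.arctan2(*(wB-wA)[1::-1])).round(1))
if __name__=='__main__': cell(sys.argv[1],float(sys.argv[2]) if len(sys.argv)>2 else 33)
E
python3 cell.py w2
```

```text
w2 (264.8554382324219, 187.86268615722656) ends [263.7 144.1] [488.2 250.4  33. ] [266.  231.6] [406.5 220.   33. ] len 87.2 mid [447.3 235.2  33. ] ang -159.6
```

>>> carry_out(
  increments="-1 12 -40 0 0 0.014;-1 12 -90 0 0 0.014;-1 12 -130 0 0 0.014;-1 12 -130 0 0 0.014;-1 12 -130 0 0 0.014",
)

```text
time: 3.5
tcp_pos: [451.2, 235.4, 31.8]
eef_rot: [0.82, -0.572, 0.002, -0.001]
contact_force: [0.2, -0.1, 0.1]
finger_gap: 85.5
```

```bash
python3 - <<'E'
from h import *
s=status.get_state();print(s['tcp_pos'],s['eef_rot']);cap('wrist','w3')
E
python3 cell.py w3
```

```text
[451.22627659 235.41825752  31.75746026] [ 0.82039366 -0.5717948   0.00178205 -0.00133075]
w3 (274.0, 240.5) ends [274.  171.5] [488.6 251.   33. ] [274.  309.5] [406.4 221.   33. ] len 87.5 mid [447.5 236.   33. ] ang -159.9
```

View pics/w3.png

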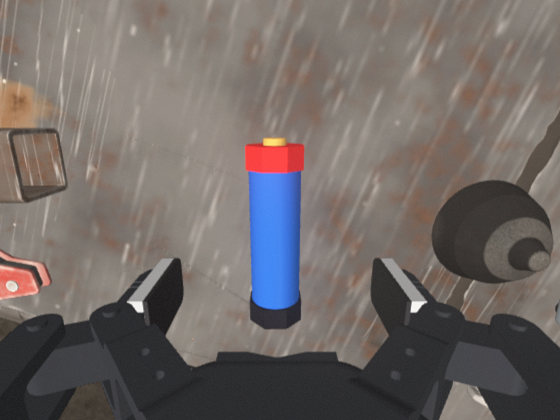

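>>> carry_out(
  increments="-2 1 -13 0 0 0;-2 1 -26 0 0 0;-2 1 -26 0 0 0",
)

```text
time: 3.92
tcp_pos: [448.5, 236.2, 5.0]
eef_rot: [0.821, -0.571, 0.002, -0.001]
contact_force: [-0.3, -0.1, 0.3]
finger_gap: 85.5
```

>>> carry_out(
  increments="0 0 0 0 0 0;0 0 0 0 0 0;0 0 0 0 0 0;0 0 0 0 0 0;0 0 0 0 0 0",
  claw=255,
  newtons=60,
)

```text
time: 4.55
tcp_pos: [448.5, 236.2, 5.1]
eef_rot: [0.821, -0.572, 0.002, -0.001]
contact_force: [-1.3, 0.0, 0.2]
finger_gap: 0.1
```

```bash
python3 - <<'E'
from h import *
s=status.get_state();print(s['tcp_pos'],s['finger_gap']);cap('wrist','w4')
E
python3 cell.py w4
```

```text
[448.53935048 236.20983615   5.08628196] 0.1315674856506162
w4 (277.0, 217.0) ends [277.  175.5] [488.8 251.2  33. ] [277.  258.5] [448.7 236.4  33. ] len 42.7 mid [468.7 243.8  33. ] ang -159.8
```

View pics/w4.png

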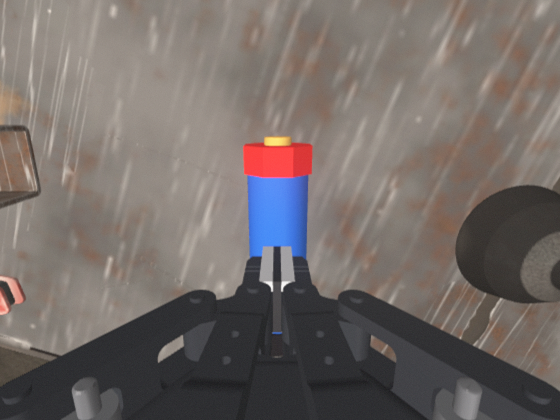

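```bash
python3 - <<'E'
from h import *
for n in ['scene','side']:
    r=cap(n,n+'4'); im=cv2.imread('pics/%s4.png'%n)
    c=proj(r,[448.5,236,5])[0];print(n,c)
    x,y=int(c[0]),int(c[1]); 
    cv2.imwrite('pics/%s4z.png'%n,cv2.resize(im[max(0,y-70):y+50,max(0,x-80):x+80],None,fx=4.5,fy=4.5,interpolation=cv2.INTER_CUBIC))
E
```

```text
scene [217.01635467 286.90718817]
side [280.44041208 284.54906245]
```

View pics/scene4z.png

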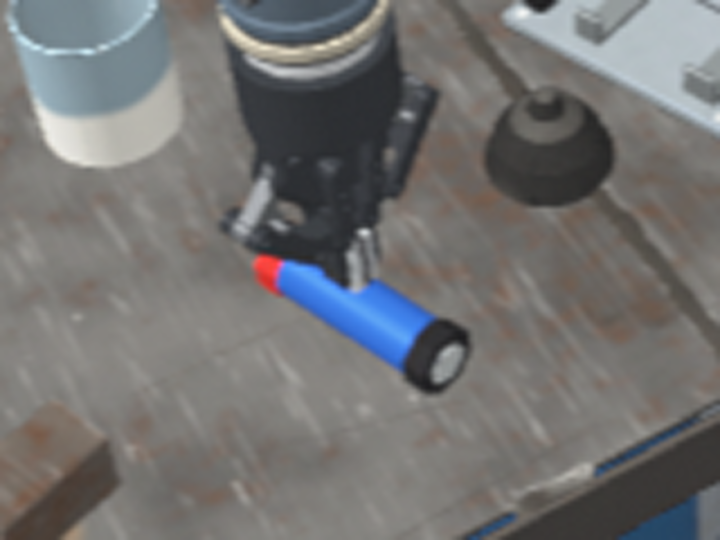

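View pics/side4z.png

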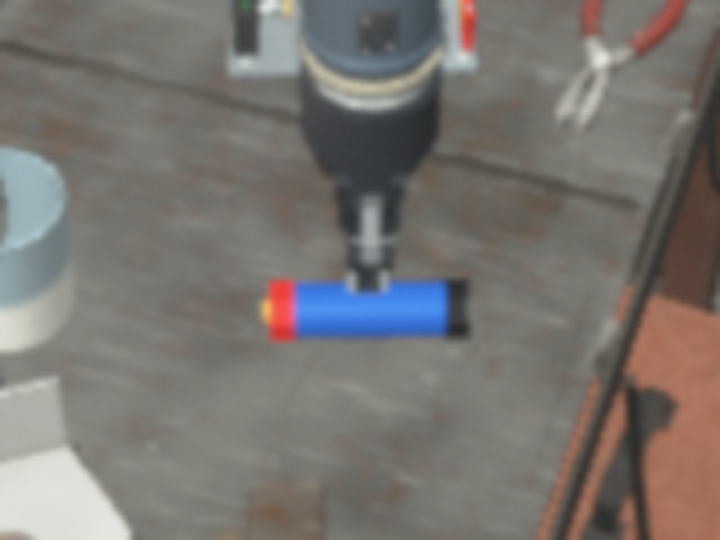

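```bash
python3 - <<'E'
from h import *
a,b=ld('scene4'),ld('side4')
print(tri(a,(137+362/4.5,216+287/4.5),b,(200+368/4.5,214+288/4.5)))
for z in (5,20,34,40,50): print(z,proj(a,[448.5,236,z]),proj(b,[448.5,236,z]),proj(ld('w4'),[448.5,236,z]))
# check cell top/bottom
E
```

```text
(array([446.3115017 , 233.14827395,  29.8985611 ]), np.float64(1.3961867094588976))
5 [[217.01635467 286.90718817]] [[280.44041208 284.54906245]] [[277.42481171 238.98195851]]
20 [[216.29594452 282.76040254]] [[280.4884671  280.81795648]] [[277.53838696 249.00974386]]
34 [[215.61157351 278.82106338]] [[280.53394848 277.28667397]] [[277.66280509 259.99486805]]
40 [[215.31465181 277.11193883]] [[280.55362988 275.75856315]] [[277.72275352 265.28783448]]
50 [[214.81486593 274.23509863]] [[280.58668842 273.19181928]] [[277.83325879 275.04456455]]
```

```bash
python3 - <<'E'
from h import *
r=ld('w4'); im=cv2.imread('pics/w4.png')
cv2.imwrite('pics/w4z.png',cv2.resize(im[130:330,200:360],None,fx=3,fy=3,interpolation=cv2.INTER_CUBIC))
for z in (20,25,30,35,40,45): print(z,proj(r,[448.5+10.3,236.2+3.8,z]).round(1),proj(r,[448.5-10.3,236.2-3.8,z]).round(1))
E
```

```text
20 [[277.2 230. ]] [[277.2 267.1]]
25 [[277.2 233.2]] [[277.2 271.3]]
30 [[277.3 236.7]] [[277.3 275.7]]
35 [[277.3 240.3]] [[277.3 280.4]]
40 [[277.3 244.2]] [[277.3 285.3]]
45 [[277.4 248.3]] [[277.4 290.6]]
```

View pics/w4z.png

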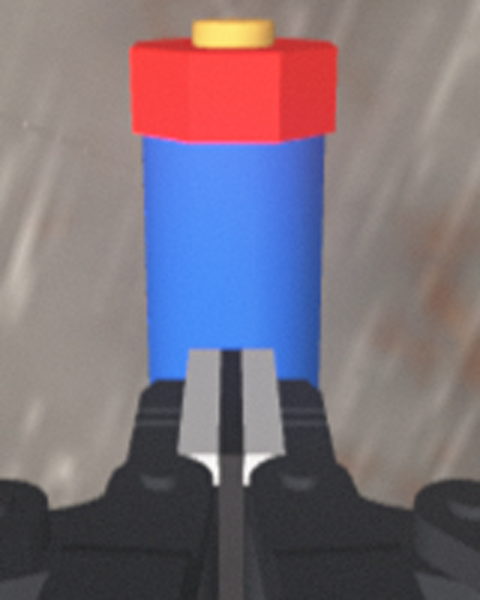

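>>> carry_out(
  increments="0 0 0 0 0 0;0 0 0 0 0 0;0 0 0 0 0 0;0 0 0 0 0 0;0 0 -1 0 0 0",
  claw=0,
)

```text
time: 5.32
tcp_pos: [448.5, 236.2, 4.0]
eef_rot: [0.821, -0.572, 0.002, -0.001]
contact_force: [-0.9, 0.3, 0.3]
finger_gap: 85.3
```

>>> carry_out(
  increments="0 0 -8 0 0 0;0 0 -15 0 0 0;0 0 -22 0 0 0;0 0 -22 0 0 0",
)

```text
time: 5.82
tcp_pos: [448.0, 236.0, -18.7]
eef_rot: [0.821, -0.571, 0.001, -0.0]
contact_force: [-0.4, 0.9, 0.5]
finger_gap: 85.7
```

```bash
python3 - <<'E'
from h import *
s=status.get_state();print(s['tcp_pos'],s['finger_gap'],s['contact_force']);cap('wrist','w5')
for n in ['scene','side']:
    r=cap(n,n+'5'); im=cv2.imread('pics/%s5.png'%n)
    c=proj(r,[448.5,236,5])[0]
    x,y=int(c[0]),int(c[1]); 
    cv2.imwrite('pics/%s5z.png'%n,cv2.resize(im[max(0,y-70):y+50,max(0,x-80):x+80],None,fx=4.5,fy=4.5,interpolation=cv2.INTER_CUBIC))
E
python3 cell.py w5
```

```text
[448.00562708 235.97777812 -18.70751564] 85.69197316806401 [-0.40366302  0.85316565  0.514411  ]
w5 (277.0, 271.0) ends [277.  184.5] [488.8 251.3  33. ] [277.  357.5] [411.  222.6  33. ] len 82.9 mid [449.9 236.9  33. ] ang -159.7
```

View pics/scene5z.png

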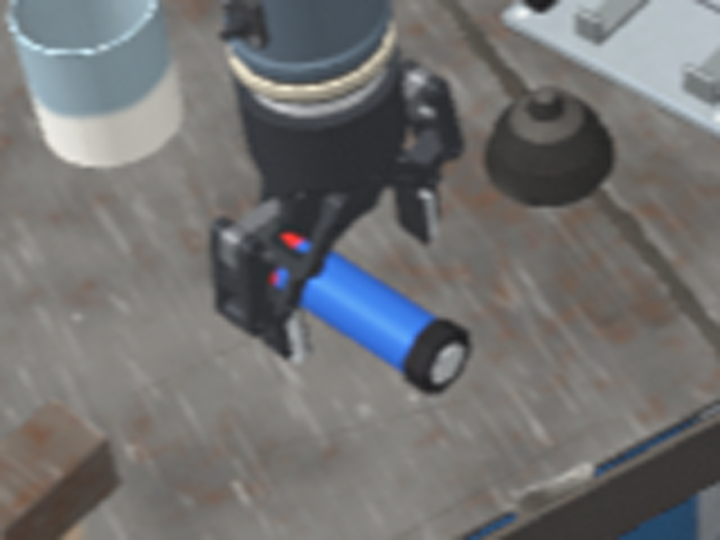

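View pics/w5.png

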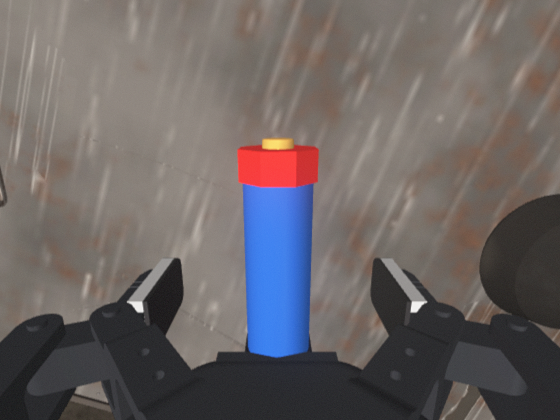

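```bash
python3 - <<'E'
from h import *
a,b,w=ld('scene5'),ld('side5'),ld('w5')
j=np.array([.346,-.938]);t=np.array([.938,.346])
for s in (1,-1):
  for k in (-11,0,11):
    p=np.array([448,236])+s*43*j+k*t
    for z in (0,10,20,30): print(s,k,z,proj(a,[*p,z]).round(1),((proj(a,[*p,z])-[137,216])*4.5).round(),proj(w,[*p,z]).round(0))
E
```

```text
1 -11 0 [[233.6 278.9]] [[435. 283.]] [[356. 270.]]
1 -11 10 [[233.2 276.1]] [[433. 271.]] [[361. 279.]]
1 -11 20 [[232.8 273.3]] [[431. 258.]] [[366. 289.]]
1 -11 30 [[232.5 270.5]] [[430. 245.]] [[372. 301.]]
1 0 0 [[230.1 276.6]] [[419. 273.]] [[357. 252.]]
1 0 10 [[229.7 273.9]] [[417. 260.]] [[362. 260.]]
1 0 20 [[229.3 271.1]] [[415. 248.]] [[368. 269.]]
1 0 30 [[228.9 268.3]] [[414. 235.]] [[374. 279.]]
1 11 0 [[226.6 274.4]] [[403. 263.]] [[359. 232.]]
1 11 10 [[226.2 271.6]] [[401. 250.]] [[364. 239.]]
1 11 20 [[225.8 268.9]] [[400. 238.]] [[369. 247.]]
1 11 30 [[225.4 266. ]] [[398. 225.]] [[376. 256.]]
-1 -11 0 [[207.6 303.2]] [[318. 392.]] [[198. 270.]]
-1 -11 10 [[207.1 300.5]] [[315. 380.]] [[194. 279.]]
-1 -11 20 [[206.5 297.7]] [[313. 368.]] [[189. 289.]]
-1 -11 30 [[205.9 294.9]] [[310. 355.]] [[183. 301.]]
-1 0 0 [[204.1 300.7]] [[302. 381.]] [[197. 252.]]
-1 0 10 [[203.5 298. ]] [[299. 369.]] [[192. 260.]]
-1 0 20 [[202.9 295.3]] [[297. 357.]] [[187. 269.]]
-1 0 30 [[202.3 292.5]] [[294. 344.]] [[181. 279.]]
-1 11 0 [[200.5 298.3]] [[286. 370.]] [[196. 232.]]
-1 11 10 [[200.  295.6]] [[283. 358.]] [[191. 239.]]
-1 11 20 [[199.4 292.8]] [[281. 346.]] [[185. 247.]]
-1 11 30 [[198.8 290. ]] [[278. 333.]] [[179. 256.]]
```

>>> carry_out(
  increments="1 0 -5 0 0 0;1 0 -10 0 0 0;1 0 -10 0 0 0",
)

```text
time: 6.35
tcp_pos: [449.3, 236.2, -28.3]
eef_rot: [0.821, -0.571, 0.001, -0.0]
contact_force: [0.4, -0.2, -0.2]
finger_gap: 85.9
```

>>> carry_out(
  increments="0 0 0 0 0 0;0 0 0 0 0 0;0 0 0 0 0 0;0 0 0 0 0 0;0 0 0 0 0 0",
  claw=255,
  newtons=60,
)

```text
time: 6.98
tcp_pos: [449.5, 236.1, -27.9]
eef_rot: [0.821, -0.571, 0.002, -0.0]
contact_force: [0.1, -1.5, 6.3]
finger_gap: 29.7
```

```bash
python3 - <<'E'
from h import *
s=status.get_state();print(s['tcp_pos'],s['finger_gap'],s['contact_force'],s['joints']);cap('wrist','w6')
E
python3 cell.py w6
```

```text
[449.49441887 236.08901762 -27.91619201] 29.66365800031453 [ 0.0582971  -1.52788145  6.3088712 ] [-0.11204034  0.59517581 -0.5830542   2.08035876  0.56392452  0.62197803
 -2.30270508]
w6 (276.0, 275.0) ends [276.  192.5] [489.  251.3  33. ] [276.  357.5] [419.8 225.9  33. ] len 73.7 mid [454.4 238.6  33. ] ang -159.8
```

View pics/w6.png

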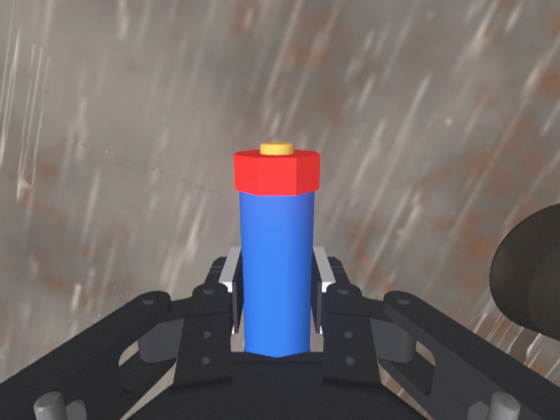

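>>> carry_out(
  increments="0 0 0 0 0 0;0 0 0 0 0 0;0 0 -3 0 0 0;0 0 -7 0 0 0;0 0 -7 0 0 0",
  claw=100,
)

```text
time: 7.65
tcp_pos: [449.1, 235.9, -35.4]
eef_rot: [0.821, -0.571, 0.001, -0.0]
contact_force: [-1.0, 0.2, -0.3]
finger_gap: 52.4
```

>>> carry_out(
  increments="0 0 0 0 0 0;0 0 0 0 0 0;0 0 0 0 0 0;0 0 0 0 0 0",
  claw=255,
  newtons=60,
)

```text
time: 8.15
tcp_pos: [449.3, 236.9, -34.7]
eef_rot: [0.821, -0.571, 0.001, -0.001]
contact_force: [-1.7, 0.5, 5.0]
finger_gap: 30.1
```

```bash
python3 - <<'E'
from h import *
s=status.get_state();print(s['tcp_pos'],s['finger_gap'],s['contact_force']);cap('wrist','w7')
for n in ['scene','side']:
    r=cap(n,n+'7'); im=cv2.imread('pics/%s7.png'%n)
    c=proj(r,[448.5,236,5])[0]
    x,y=int(c[0]),int(c[1]); 
    cv2.imwrite('pics/%s7z.png'%n,cv2.resize(im[max(0,y-70):y+50,max(0,x-80):x+80],None,fx=4.5,fy=4.5,interpolation=cv2.INTER_CUBIC))
E
python3 cell.py w7
```

```text
[449.33488899 236.89903974 -34.72927883] 30.109855194654724 [-1.70707241  0.45565247  5.04954165]
w7 (276.0, 277.0) ends [276.  196.5] [488.9 252.2  33. ] [276.  357.5] [425.2 228.7  33. ] len 67.9 mid [457.1 240.5  33. ] ang -159.8
```

View pics/scene7z.png

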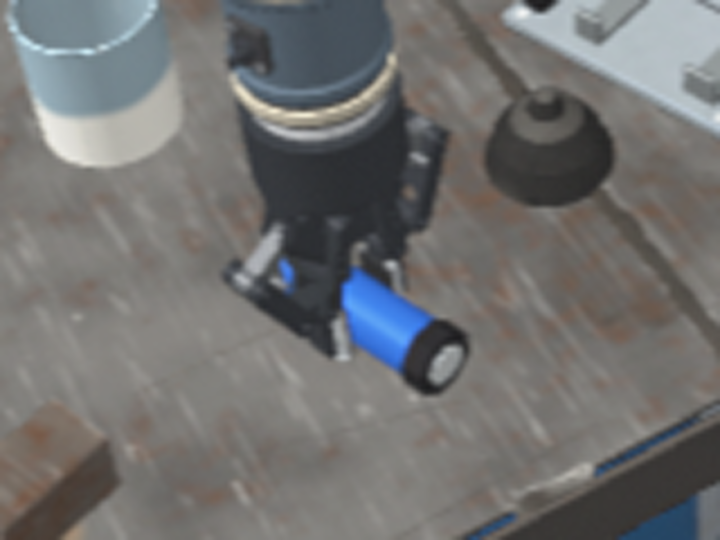

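View pics/w7.png

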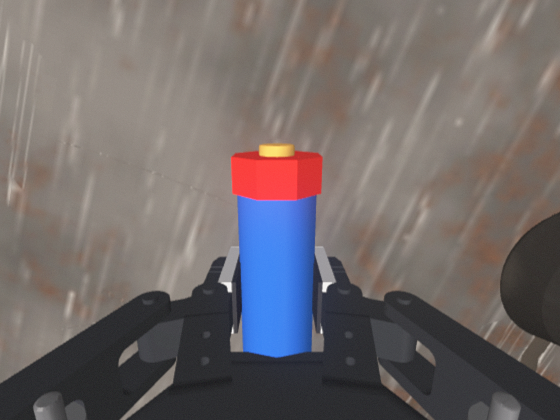

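>>> carry_out(
  increments="0 0 30 0 0 0;0 0 80 0 0 0;15 -35 120 0 0 0.02;36 -85 120 0 0 0.02;58 -137 120 0 0 0.02",
)

```text
time: 8.93
tcp_pos: [507.7, 98.5, 85.8]
eef_rot: [0.827, -0.563, 0.002, -0.001]
contact_force: [0.4, 0.7, -2.7]
finger_gap: 30.4
```

```bash
python3 - <<'E'
from h import *
s=status.get_state();print(s['tcp_pos'],s['eef_rot'],s['finger_gap'],s['contact_force'])
E
```

```text
[507.74003952  98.47721089  85.76153633] [ 0.82673239 -0.5625911   0.001965   -0.00097547] 30.40767870743789 [ 0.40160821  0.67350402 -2.71234188]
```

Held (gap 30.4, −2.7 N = cell weight). Continue over bay R.

>>> carry_out(
  increments="22 -50 0 0 0 0;43 -100 0 0 0 0;68 -158 0 0 0 0;68 -158 0 0 0 0;68 -158 0 0 0 0",
)

```text
time: 9.55
tcp_pos: [575.0, -59.3, 85.1]
eef_rot: [0.827, -0.563, 0.001, -0.001]
contact_force: [-0.1, 0.9, -2.1]
finger_gap: 30.2
```

```bash
python3 - <<'E'
from h import *
s=status.get_state();print(s['tcp_pos'],s['eef_rot'],s['finger_gap'],s['dq'].round(3))
cap('wrist','w8');cap('scene','scene8');cap('side','side8')
im=cv2.imread('pics/w8.png');cv2.imwrite('pics/w8z.png',cv2.resize(im,(800,600),interpolation=cv2.INTER_CUBIC))
E
```

```text
[574.95539556 -59.29067632  85.1086474 ] [ 0.82657734 -0.56282133  0.00109959 -0.00091233] 30.235821565038666 [-0.027 -0.012 -0.03   0.016  0.001  0.     0.002]
```

View pics/w8z.png

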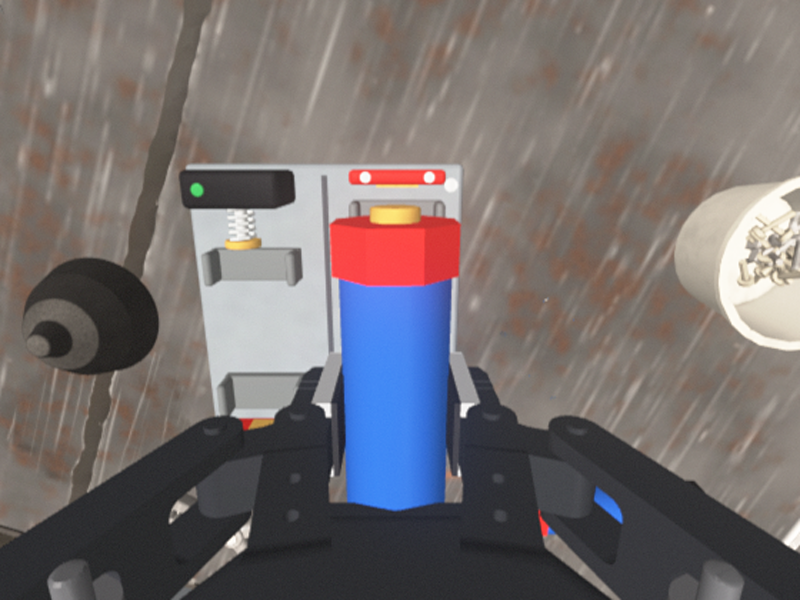

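```bash
python3 - <<'E'
import cv2
im=cv2.imread('pics/w8.png');cv2.imwrite('pics/w8y.png',cv2.resize(im[105:310,120:340],None,fx=3.6,fy=2.9,interpolation=cv2.INTER_CUBIC))
E
```

```text
(no output)
```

View pics/w8y.png

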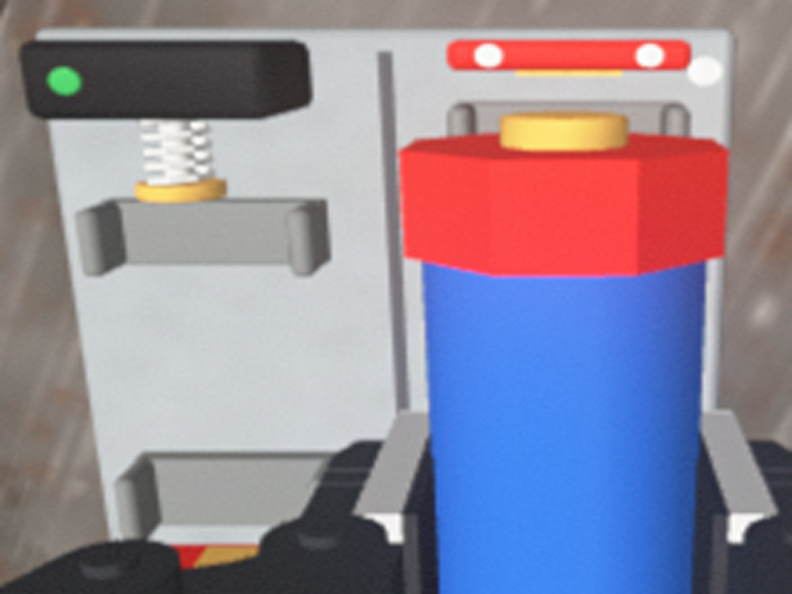

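```bash
cat > fit2.py <<'E'
from h import *
from scipy.optimize import least_squares
r=ld('w8'); f=lambda u,v:(120+(u+.5)/3.6-.5,105+(v+.5)/2.9-.5)
F=[((81,75,11),(38,30)),((81,-75,11),(732,30)),((62,-39+24.5,30),(448,104)),((62,-39-24.5,30),(690,104)),
((36,63.5,30),(78,210)),((18,63.5,30),(83,276)),((36,14.5,30),(315,204)),((18,14.5,30),(317,276)),((-40,63.5,30),(118,472)),((70,-39,42),(569,70)),((78,-39,42),(569,40))]
X=np.array([a for a,b in F],float);U=np.array([f(*b) for a,b in F])
def res(q):
    c,s=np.cos(q[2]),np.sin(q[2]);P=np.stack([q[0]+c*X[:,0]-s*X[:,1],q[1]+s*X[:,0]+c*X[:,1],X[:,2]],1)
    return (proj(r,P)-U).ravel()
o=least_squares(res,[552,-27,.37],loss='soft_l1');print(o.x,np.degrees(o.x[2]));print(o.fun.reshape(-1,2).round(1).tolist())
for i in (0,1,2,3,9): print(onz(r,U[i],X[i,2]).round(1))
E
python3 fit2.py
```

```text
[ 5.53260601e+02 -2.74658120e+01  3.79631125e-01] 21.751261216723865
[[-2.6, -1.1], [2.9, -2.2], [0.2, 0.0], [1.5, -0.4], [-1.7, 0.0], [-0.1, 0.9], [-1.1, 1.7], [-0.0, 0.5], [-1.2, 3.3], [0.9, 0.6], [0.8, -1.4]]
[600.6  70.2  11. ]
[654.  -65.7  11. ]
[616.2 -17.8  30. ]
[633.8 -62.6  30. ]
[632.9 -37.   42. ]
```

>>> carry_out(
  increments="11 4 -5 0.036 -0.092 0;23 8 -15 0.073 -0.184 0;34 12 -30 0.109 -0.276 0;34 12 -42 0.109 -0.276 0;34 12 -42 0.109 -0.276 0",
)

```text
time: 10.32
tcp_pos: [608.6, -44.6, 43.1]
eef_rot: [0.819, -0.555, 0.084, -0.122]
contact_force: [0.4, 0.2, -2.3]
finger_gap: 30.1
```

```bash
python3 - <<'E'
from h import *
from scipy.spatial.transform import Rotation as R
s=status.get_state();print(s['tcp_pos'],s['eef_rot'],s['finger_gap'],s['dq'].round(3),s['joints'].round(2));print(R.from_quat(s['eef_rot']).as_matrix().round(3))
for n in ['wrist','scene','side']: cap(n,n+'9')
im=cv2.imread('pics/wrist9.png');cv2.imwrite('pics/w9z.png',cv2.resize(im,(800,600),interpolation=cv2.INTER_CUBIC))
for n in ['scene','side']:
    im=cv2.imread('pics/%s9.png'%n); c=proj(ld(n+'9'),[560,-50,40])[0].astype(int);print(c)
    cv2.imwrite('pics/%s9z.png'%n,cv2.resize(im[c[1]-60:c[1]+60,c[0]-80:c[0]+80],None,fx=4.5,fy=4.5,interpolation=cv2.INTER_CUBIC))
E
```

```text
[608.57943031 -44.63281562  43.06200235] [ 0.81879647 -0.55457457  0.08381939 -0.12244875] 30.061812985713313 [ 0.004 -0.014 -0.015 -0.029 -0.004 -0.005  0.004] [ 0.58  0.53 -0.65  2.02  0.45  0.45 -1.53]
[[ 0.371 -0.888  0.273]
 [-0.929 -0.355  0.108]
 [ 0.001 -0.293 -0.956]]
[295 201]
[276 197]
```

View pics/scene9z.png

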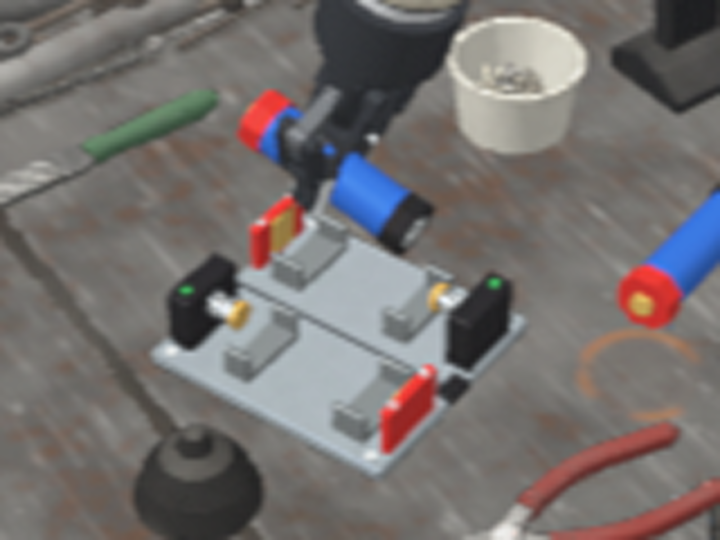

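View pics/side9z.png

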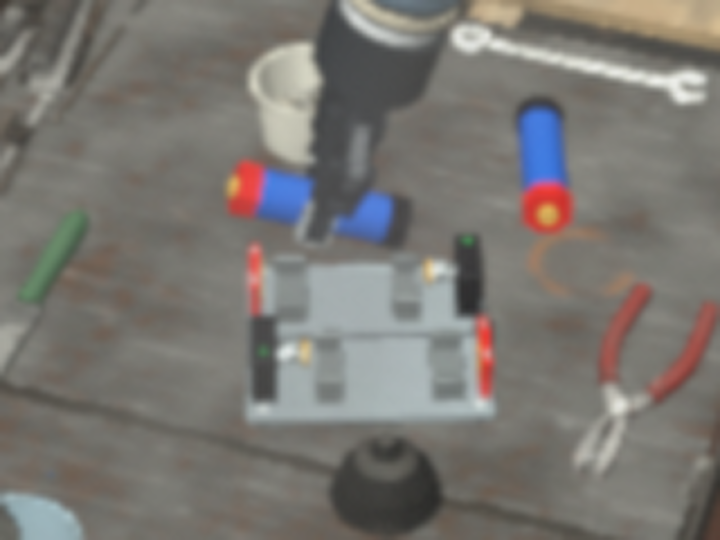

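View pics/w9z.png

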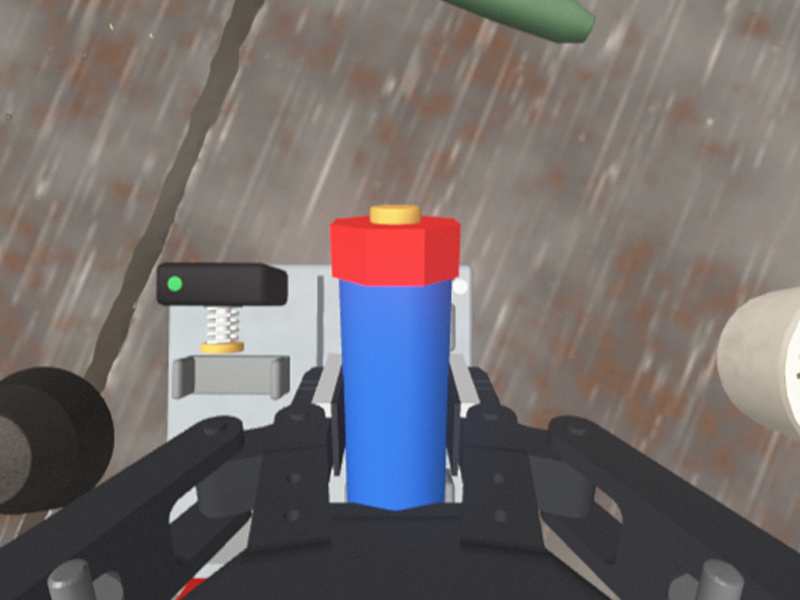

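```bash
python3 - <<'E'
from h import *
a,b=ld('scene9'),ld('side9')
C=np.array([594.5,-50.2,92.5]);x=np.array([-.888,-.355,-.293])
print(((proj(a,[C+60*x,C-60*x])-[215,141])*4.5).round(),((proj(b,[C+60*x,C-60*x])-[196,137])*4.5).round())
# charger check points in scene/side: predicted
c,s=np.cos(np.radians(21.45)),np.sin(np.radians(21.45))
W=lambda X,Y,Z:[552.9+c*X-s*Y,-27.3+s*X+c*Y,Z]
P=[W(81,75,11),W(81,-75,11),W(-81,75,11),W(-81,-75,11),W(-40,-39,33),W(40,39,33),W(70,-39,42),W(-70,39,42)]
print(((proj(a,P)-[215,141])*4.5).round().tolist());print(((proj(b,P)-[196,137])*4.5).round().tolist())
E
```

```text
[[415. 232.]
 [250. 110.]] [[401. 220.]
 [225. 182.]]
[[147.0, 348.0], [303.0, 209.0], [377.0, 470.0], [527.0, 315.0], [434.0, 294.0], [240.0, 314.0], [281.0, 209.0], [399.0, 383.0]]
[[240.0, 411.0], [240.0, 259.0], [491.0, 405.0], [475.0, 254.0], [419.0, 265.0], [302.0, 346.0], [255.0, 258.0], [472.0, 332.0]]
```

```bash
cat > bay.py <<'E'
from h import *
from scipy.spatial.transform import Rotation as R
import sys
c,s=np.cos(np.radians(21.45)),np.sin(np.radians(21.45))
W=lambda X,Y,Z:np.array([552.9+c*X-s*Y,-27.3+s*X+c*Y,Z])
BAY={'R':(W(70,-39,0),np.array([-c,-s,0])),'L':(W(-70,39,0),np.array([c,s,0]))}
OFF=np.array([0.3,0.,-51.7])  # cell centre in tool frame (x jaw,y,z)
XT=np.array([0,1.,0])         # cell x axis in tool frame
def rep(bay,off=OFF,xt=XT):
    st=status.get_state();M=R.from_quat(st['eef_rot']).as_matrix();p=st['tcp_pos']+M@off;x=M@xt
    o,f=BAY[bay];n=np.cross([0,0,1],f)
    g=lambda q:[round(float(v),1) for v in ((q-o)@f,(q-o)@n,q[2])]
    F=p+60*x;B=p-60*x;dn=-np.cross(np.cross(x,[0,0,1]),x);dn=np.cross(np.cross(x,[0,0,-1]),x);dn/=np.linalg.norm(dn)
    print('flat d,lat,z',g(F),'button',g(B),'redlow',g(B+17*dn),'flatlow',g(F+17*dn))
    print('tilt',np.degrees(np.arcsin(-x[2])).round(1),'yawerr',np.degrees(np.arcsin(x@n)).round(2),'lat vec n',n.round(3),'f',f.round(3))
    print('tcp',st['tcp_pos'].round(1),'F',st['contact_force'].round(1),'gap',round(st['finger_gap'],1),'t',round(st['time'],2))
if __name__=='__main__': rep(sys.argv[1])
E
python3 - <<'E'
from bay import *
q=R.from_quat([.821,-.571,.001,-.001]).as_matrix()
print(q.round(3), q.T@(np.array([449.5,237.7,17])-[449.33,236.9,-34.73]), q.T@np.array([-.9385,-.3453,0]))
E
python3 bay.py R
```

```text
[[ 0.348 -0.938  0.003]
 [-0.938 -0.348  0.   ]
 [ 0.    -0.003 -1.   ]] [ -0.66498634  -0.58175605 -51.72891989] [-0.00285001  0.99999923 -0.0027852 ]
flat d,lat,z [95.6, -1.2, 76.2] button [-19.0, -1.9, 111.8] redlow [-24.0, -1.9, 95.6] flatlow [90.6, -1.3, 59.9]
tilt 17.3 yawerr 0.32 lat vec n [ 0.366 -0.931  0.   ] f [-0.931 -0.366  0.   ]
tcp [610.3 -44.7  44.6] F [ 0.5  0.2 -2.5] gap 30.3 t 10.47
```

>>> carry_out(
  increments="-3 -3 -10 0 0 0;-3 -3 -20 0 0 0;-3 -3 -28 0 0 0;-3 -3 -28 0 0 0;-3 -3 -28 0 0 0",
)

```text
time: 11.1
tcp_pos: [607.5, -47.5, 16.7]
eef_rot: [0.819, -0.554, 0.085, -0.124]
contact_force: [-0.0, -0.1, -2.3]
finger_gap: 30.6
```

```bash
sed -i 's/^OFF=.*/OFF=np.array([-.66,-.58,-51.7])/' bay.py; python3 bay.py R; python3 - <<'E'
from h import *
for n in ['scene','side']:
    r=cap(n,n+'10');im=cv2.imread('pics/%s10.png'%n); c=proj(r,[560,-50,40])[0].astype(int)
    cv2.imwrite('pics/%s10z.png'%n,cv2.resize(im[c[1]-60:c[1]+60,c[0]-80:c[0]+80],None,fx=4.5,fy=4.5,interpolation=cv2.INTER_CUBIC))
E
```

```text
flat d,lat,z [98.7, -0.6, 48.4] button [-15.9, -1.3, 84.0] redlow [-20.9, -1.3, 67.8] flatlow [93.6, -0.6, 32.1]
tilt 17.3 yawerr 0.34 lat vec n [ 0.366 -0.931  0.   ] f [-0.931 -0.366  0.   ]
tcp [607.5 -47.5  16.7] F [-0.  -0.1 -2.3] gap 30.6 t 11.1
```

View pics/scene10z.png

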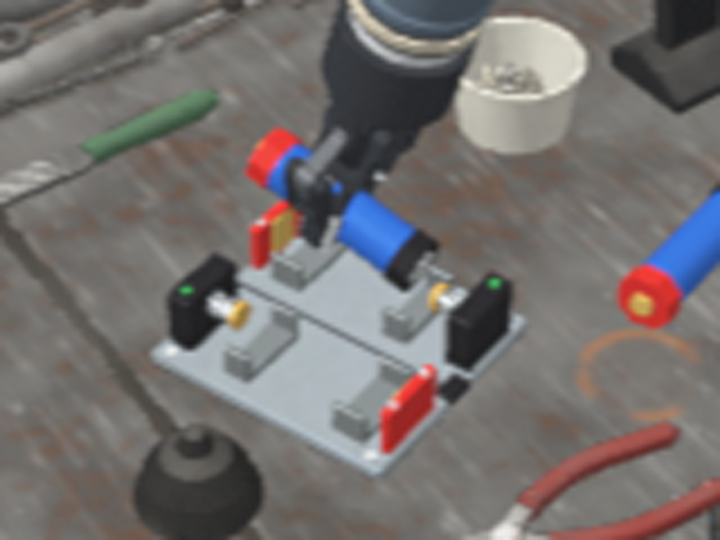

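View pics/side10z.png

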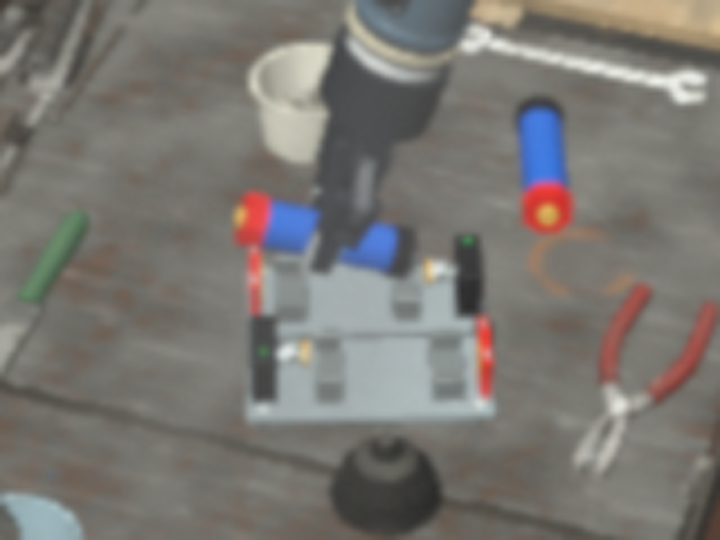

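>>> carry_out(
  increments="0 -1 -5 0 0 -0.005;0 -1 -9 0 0 -0.005;0 -1 -13 0 0 -0.005;0 -1 -13 0 0 -0.005",
)

```text
time: 11.7
tcp_pos: [607.3, -48.5, 3.4]
eef_rot: [0.817, -0.557, 0.086, -0.123]
contact_force: [-0.6, -1.0, -2.2]
finger_gap: 30.2
```

```bash
python3 bay.py R
```

```text
flat d,lat,z [99.3, -0.1, 35.2] button [-15.3, -0.2, 70.8] redlow [-20.4, -0.2, 54.5] flatlow [94.2, -0.1, 18.9]
tilt 17.3 yawerr 0.06 lat vec n [ 0.366 -0.931  0.   ] f [-0.931 -0.366  0.   ]
tcp [607.3 -48.5   3.4] F [-0.6 -1.  -2.2] gap 30.2 t 11.7
```

>>> carry_out(
  increments="-5 -2 0 0 0 0;-9 -3.5 0 0 0 0;-14 -5.5 0 0 0 0;-14 -5.5 0 0 0 0",
)

```text
time: 12.2
tcp_pos: [594.2, -53.7, 4.1]
eef_rot: [0.817, -0.556, 0.086, -0.124]
contact_force: [3.5, 2.4, -2.1]
finger_gap: 30.3
```

```bash
python3 bay.py R
```

```text
flat d,lat,z [113.4, -0.1, 35.7] button [-1.1, -0.2, 71.6] redlow [-6.2, -0.2, 55.4] flatlow [108.3, -0.1, 19.5]
tilt 17.4 yawerr 0.07 lat vec n [ 0.366 -0.931  0.   ] f [-0.931 -0.366  0.   ]
tcp [594.2 -53.7   4.1] F [ 3.5  2.4 -2.1] gap 30.3 t 12.2
```

>>> carry_out(
  increments="-4 -1.5 0 0 0 0;-7.5 -3 0 0 0 0;-7.5 -3 0 0 0 0",
)

```text
time: 12.58
tcp_pos: [588.6, -55.8, 5.2]
eef_rot: [0.817, -0.556, 0.088, -0.126]
contact_force: [6.5, 4.0, -4.4]
finger_gap: 30.2
```

```bash
python3 bay.py R
```

```text
flat d,lat,z [119.5, -0.1, 36.4] button [5.2, -0.3, 72.8] redlow [-0.0, -0.3, 56.6] flatlow [114.3, -0.1, 20.2]
tilt 17.7 yawerr 0.1 lat vec n [ 0.366 -0.931  0.   ] f [-0.931 -0.366  0.   ]
tcp [588.6 -55.8   5.2] F [ 6.5  4.  -4.4] gap 30.2 t 12.57
```

>>> carry_out(
  increments="-3 -1.2 -4 -0.015 0.038 0;-5.9 -2.3 -7.8 -0.03 0.076 0;-5.9 -2.3 -7.8 -0.03 0.076 0",
)

```text
time: 12.95
tcp_pos: [586.1, -56.8, -1.2]
eef_rot: [0.822, -0.558, 0.067, -0.095]
contact_force: [6.9, 2.4, -1.8]
finger_gap: 30.1
```

```bash
python3 bay.py R;python3 - <<'E'
from h import *
for n in ['scene','side']:
    r=cap(n,n+'11');im=cv2.imread('pics/%s11.png'%n); c=proj(r,[560,-50,40])[0].astype(int)
    cv2.imwrite('pics/%s11z.png'%n,cv2.resize(im[c[1]-60:c[1]+60,c[0]-80:c[0]+80],None,fx=4.5,fy=4.5,interpolation=cv2.INTER_CUBIC))
cap('wrist','w11')
E
```

```text
flat d,lat,z [119.6, -0.1, 35.4] button [2.8, -0.4, 63.1] redlow [-1.1, -0.4, 46.5] flatlow [115.7, -0.1, 18.8]
tilt 13.4 yawerr 0.18 lat vec n [ 0.366 -0.931  0.   ] f [-0.931 -0.366  0.   ]
tcp [586.1 -56.8  -1.2] F [ 6.9  2.4 -1.8] gap 30.1 t 12.95
```

View pics/scene11z.png

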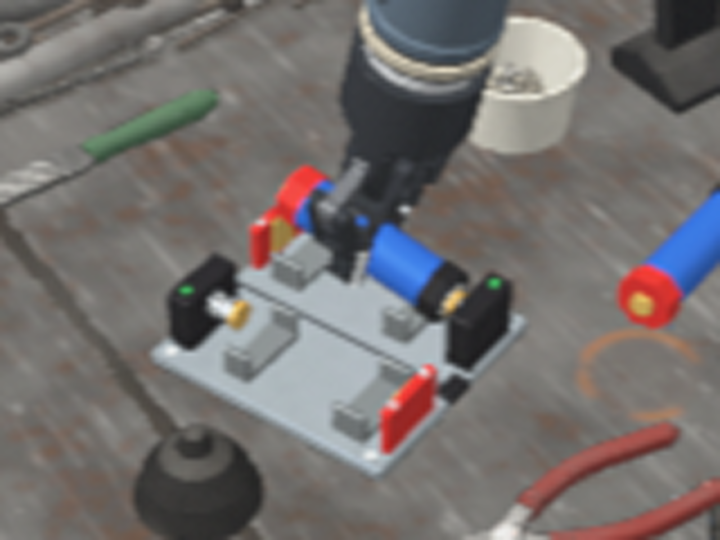

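View pics/w11.png

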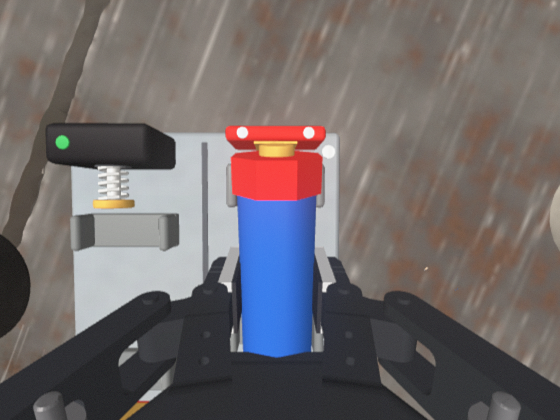

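View pics/side11z.png

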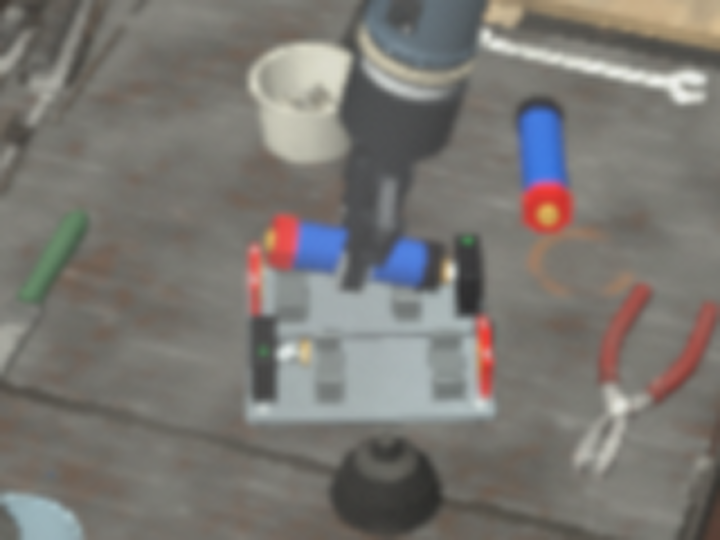

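```bash
python3 - <<'E'
from bay import *
im=cv2.imread('pics/w11.png');cv2.imwrite('pics/w11z.png',cv2.resize(im[110:220,210:345],None,fx=5.5,fy=5.5,interpolation=cv2.INTER_CUBIC))
r=ld('w11');o,f=BAY['R'];n=np.cross([0,0,1],f)
for uv,z in [((231,149),42),((320,149),42),((231,127),42),((320,127),42)]:
    p=onz(r,uv,z);print(uv,((p-o)@f).round(1),((p-o)@n).round(1))
st=status.get_state();M=R.from_quat(st['eef_rot']).as_matrix();p=st['tcp_pos']+M@OFF;x=M[:,1]
print(proj(r,[p-60*x,p-60*x+17*M[:,2],p-60*x-17*M[:,2],p-42*x-16*M[:,2]]))
E
```

```text
(231, 149) 3.5 -20.4
(320, 149) 3.5 19.7
(231, 127) -6.3 -20.3
(320, 127) -6.3 19.7
[[275.4072035  140.9089087 ]
 [275.54394553 138.08511391]
 [275.22819073 144.6056164 ]
 [275.35602897 196.36879665]]
```

View pics/w11z.png

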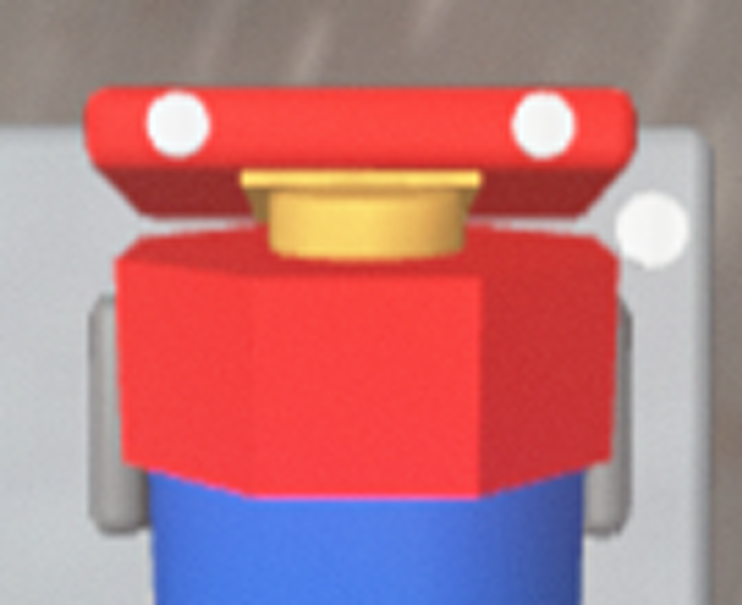

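>>> carry_out(
  increments="-4 -1.6 0 0 0 0;-6 -2.4 -4 -0.014 0.036 0;-6.5 -2.6 -6.7 -0.028 0.072 0;-6.5 -2.6 -6.7 -0.028 0.072 0",
)

```text
time: 13.6
tcp_pos: [582.9, -58.0, -6.5]
eef_rot: [0.825, -0.56, 0.047, -0.066]
contact_force: [6.3, 2.9, -1.2]
finger_gap: 30.2
```

```bash
python3 bay.py R;python3 - <<'E'
from h import *
cap('wrist','w12')
im=cv2.imread('pics/w12.png');cv2.imwrite('pics/w12z.png',cv2.resize(im[110:220,210:345],None,fx=5.5,fy=5.5,interpolation=cv2.INTER_CUBIC))
E
```

```text
flat d,lat,z [120.2, -0.1, 34.9] button [1.8, -0.6, 54.3] redlow [-0.9, -0.6, 37.5] flatlow [117.5, -0.1, 18.1]
tilt 9.3 yawerr 0.24 lat vec n [ 0.366 -0.931  0.   ] f [-0.931 -0.366  0.   ]
tcp [582.9 -58.   -6.5] F [ 6.3  2.9 -1.2] gap 30.2 t 13.6
```

View pics/w12z.png

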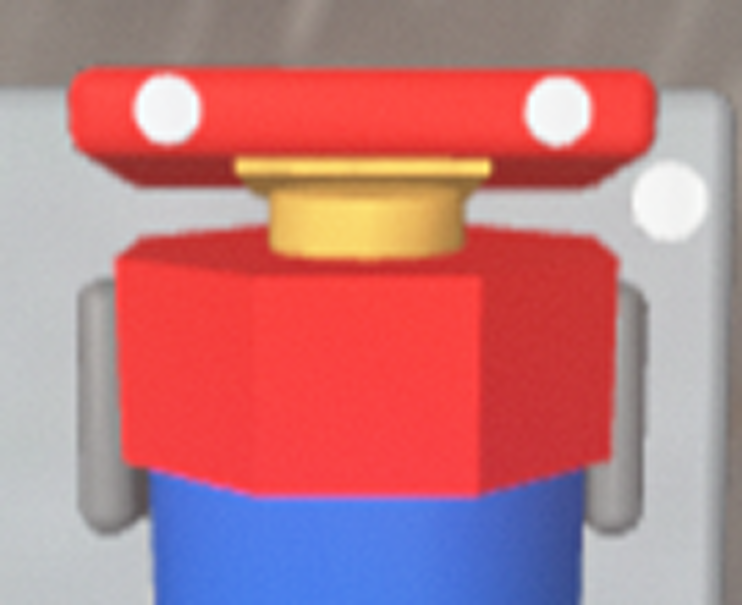

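>>> carry_out(
  increments="-3 -1.2 -3 -0.015 0.039 0;-5.5 -2.2 -6.5 -0.03 0.078 0;-5.5 -2.2 -6.5 -0.03 0.078 0",
)

```text
time: 14.02
tcp_pos: [580.2, -59.0, -12.2]
eef_rot: [0.827, -0.561, 0.025, -0.034]
contact_force: [5.3, 2.8, -2.1]
finger_gap: 30.4
```

```bash
python3 bay.py R;python3 - <<'E'
from h import *
cap('wrist','w13')
im=cv2.imread('pics/w13.png');cv2.imwrite('pics/w13z.png',cv2.resize(im[100:220,210:345],None,fx=5,fy=5,interpolation=cv2.INTER_CUBIC))
E
```

```text
flat d,lat,z [119.7, -0.1, 34.3] button [0.1, -0.7, 44.4] redlow [-1.3, -0.7, 27.5] flatlow [118.3, -0.1, 17.4]
tilt 4.8 yawerr 0.29 lat vec n [ 0.366 -0.931  0.   ] f [-0.931 -0.366  0.   ]
tcp [580.2 -59.  -12.2] F [ 5.3  2.8 -2.1] gap 30.4 t 14.03
```

View pics/w13z.png

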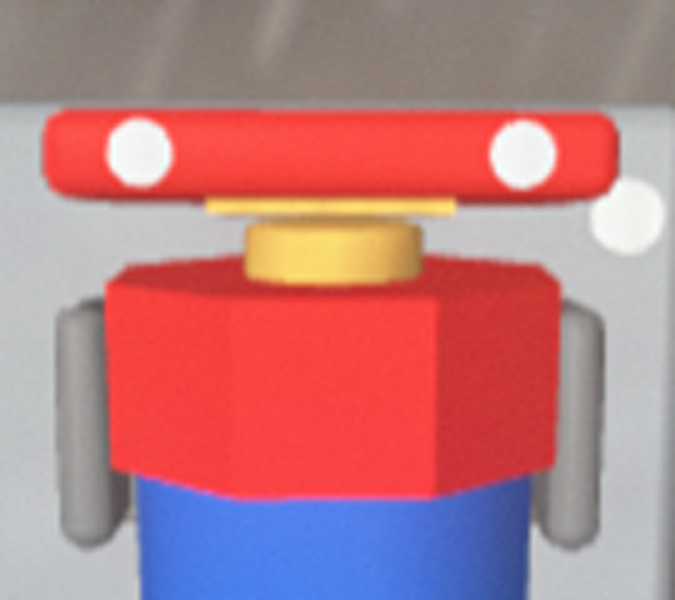

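>>> carry_out(
  increments="-2.5 -1 -3.5 -0.015 0.039 0;-4.7 -1.9 -7 -0.031 0.078 -0.004;-4.7 -1.9 -7 -0.031 0.078 -0.004",
)

```text
time: 14.45
tcp_pos: [576.9, -60.6, -18.3]
eef_rot: [0.827, -0.563, 0.003, -0.0]
contact_force: [3.4, 0.8, 2.8]
finger_gap: 30.6
```

```bash
python3 bay.py R;python3 - <<'E'
from h import *
cap('wrist','w14')
im=cv2.imread('pics/w14.png');cv2.imwrite('pics/w14z.png',cv2.resize(im[100:220,210:345],None,fx=5,fy=5,interpolation=cv2.INTER_CUBIC))
E
```

```text
flat d,lat,z [119.4, -0.1, 33.2] button [-0.6, -0.2, 33.6] redlow [-0.7, -0.2, 16.6] flatlow [119.3, -0.1, 16.2]
tilt 0.2 yawerr 0.06 lat vec n [ 0.366 -0.931  0.   ] f [-0.931 -0.366  0.   ]
tcp [576.9 -60.6 -18.3] F [3.4 0.8 2.8] gap 30.6 t 14.45
```

View pics/w14z.png

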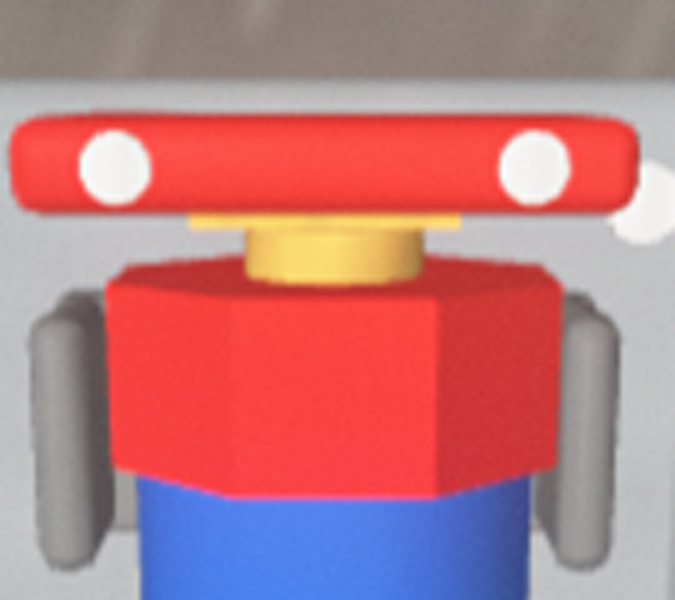

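>>> carry_out(
  increments="0 0 -2 0 0 0;0 0 -4 0 0 0;0 0 -4 0 0 0",
)

```text
time: 14.88
tcp_pos: [577.1, -60.7, -19.1]
eef_rot: [0.827, -0.563, 0.004, 0.0]
contact_force: [-6.0, 0.6, 25.5]
finger_gap: 30.1
```

>>> carry_out(
  increments="0 0 0 0 0 0;0 0 0 0 0 0;0 0 0 0 0 0;0 0 3 0 0 0",
  claw=110,
)

```text
time: 15.38
tcp_pos: [576.2, -60.9, -16.7]
eef_rot: [0.827, -0.563, 0.003, 0.001]
contact_force: [0.3, 0.3, 0.2]
finger_gap: 48.4
```

```bash
python3 bay.py R
```

```text
flat d,lat,z [120.1, -0.1, 34.8] button [0.1, -0.2, 35.1] redlow [0.1, -0.2, 18.1] flatlow [120.1, -0.1, 17.8]
tilt 0.1 yawerr 0.03 lat vec n [ 0.366 -0.931  0.   ] f [-0.931 -0.366  0.   ]
tcp [576.2 -60.9 -16.7] F [0.3 0.3 0.2] gap 48.4 t 15.38
```

>>> carry_out(
  increments="0 0 40 0 0 0;0 0 90 0 0 0;0 0 140 0 0 0;0 0 140 0 0 0",
)

```text
time: 15.88
tcp_pos: [579.2, -60.6, 127.5]
eef_rot: [0.826, -0.563, 0.007, -0.001]
contact_force: [0.4, -0.6, -0.0]
finger_gap: 48.4
```

```bash
python3 - <<'E'
from bay import *
r=cap('wrist','w15');o,f=BAY['R'];n=np.cross([0,0,1],f)
from cell import cell
cell('w15',49)
for z in (33,49):
  for k in (-60,-42,45,60):
    p=o+f*(60+k);p[2]=z;print(z,k,proj(r,p).round(1))
im=cv2.imread('pics/w15.png');cv2.imwrite('pics/w15z.png',cv2.resize(im,(800,600)))
r=cap('scene','scene15');im=cv2.imread('pics/scene15.png'); c=proj(r,[560,-50,40])[0].astype(int)
cv2.imwrite('pics/s15z.png',cv2.resize(im[c[1]-60:c[1]+60,c[0]-80:c[0]+80],None,fx=4.5,fy=4.5,interpolation=cv2.INTER_CUBIC))
E
```

```text
w15 (274.0, 207.5) ends [274.  157.5] [615.2 -44.7  49. ] [274.  257.5] [534.5 -76.2  49. ] len 86.6 mid [574.8 -60.4  49. ] ang -158.7
33 -60 [[273.9 133.1]]
33 -42 [[274.  154.9]]
33 45 [[274.3 250.2]]
33 60 [[274.3 265.2]]
49 -60 [[274.  133.9]]
49 -42 [[274. 157.]]
49 45 [[274.3 257.5]]
49 60 [[274.3 273.1]]
```

View pics/w15z.png

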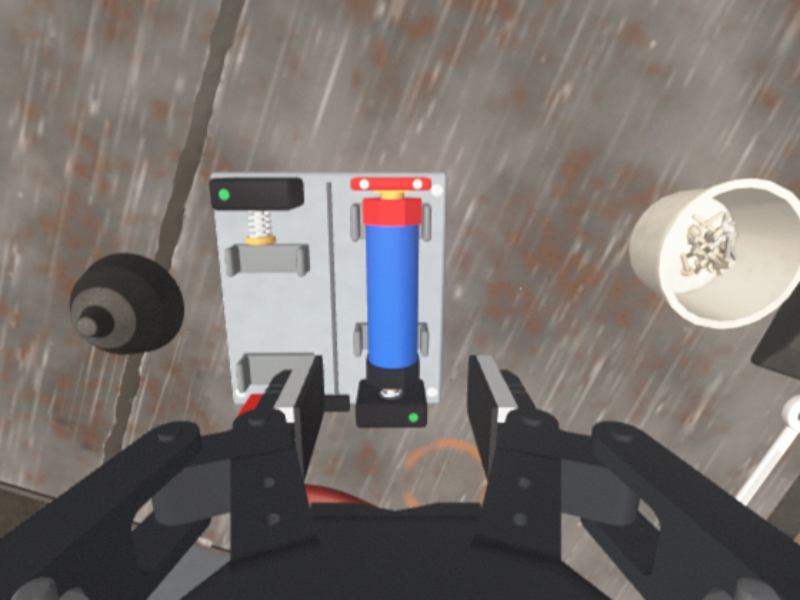

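View pics/s15z.png

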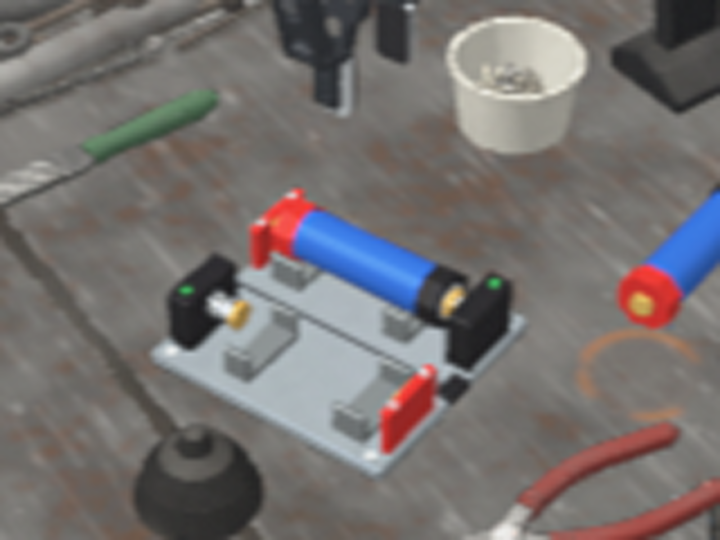

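>>> carry_out(
  increments="-12 -28 5 0 0 0.18;-24 -56 10 0 0 0.36;-36 -84 15 0 0 0.54;-48 -112 15 0 0 0.72;-60 -140 15 0 0 0.9",
  claw=0,
)

```text
time: 16.6
tcp_pos: [514.3, -201.8, 136.5]
eef_rot: [0.99, -0.144, 0.002, -0.001]
contact_force: [0.1, 0.0, -0.1]
finger_gap: 85.5
```

```bash
python3 - <<'E'
from bay import *
s=status.get_state();print(s['tcp_pos'],s['joints'].round(2));M=R.from_quat(s['eef_rot']).as_matrix();print(np.degrees(np.arctan2(M[1,0],M[0,0])))
E
```

```text
[ 514.2730193  -201.78425742  136.46439671] [ 0.96  0.47 -0.86  1.86  0.41  1.   -0.37]
-16.60924204132739
```

>>> carry_out(
  increments="-5 -15 0 0 0 0.18;-10 -30 0 0 0 0.36;-16 -48 0 0 0 0.54;-16 -48 0 0 0 0.634;-16 -48 0 0 0 0.634",
)

```text
time: 17.23
tcp_pos: [497.1, -249.6, 134.7]
eef_rot: [0.985, 0.171, 0.0, -0.003]
contact_force: [-0.2, 0.1, 0.7]
finger_gap: 85.4
```

```bash
python3 - <<'E'
from bay import *
from cell import cell
r=cap('wrist','w16');s=status.get_state();print(s['tcp_pos'],s['joints'].round(2),s['dq'].round(2));M=R.from_quat(s['eef_rot']).as_matrix();print(np.degrees(np.arctan2(M[1,0],M[0,0])))
cell('w16',33)
E
```

```text
[ 497.38757035 -249.37552021  135.04349513] [ 1.13  0.54 -1.    1.84  0.51  1.05  0.27] [-0.01 -0.01  0.   -0.01  0.    0.    0.  ]
19.64168824701743
w16 (459.9928894042969, 15.565691947937012) ends [522.7  14.5] [629.2 -46.8  33. ] [397.2  16.6] [537.6 -81.   33. ] len 97.7 mid [583.4 -63.9  33. ] ang -159.6
w16 (276.5, 183.0) ends [276.5 135.5] [ 479.2 -197.9   33. ] [276.5 230.5] [ 508.  -279.1   33. ] len 86.1 mid [ 493.6 -238.5   33. ] ang -70.4
```

View pics/w16.png

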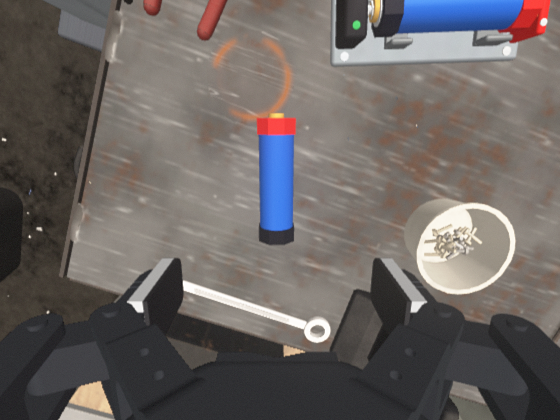

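>>> carry_out(
  increments="-4 12 -40 0 0 0;-4 12 -90 0 0 0;-4 12 -125 0 0 0;-4 12 -125 0 0 0;-4 12 -125 0 0 0",
)

```text
time: 17.9
tcp_pos: [494.5, -237.0, 11.2]
eef_rot: [0.985, 0.171, 0.001, -0.002]
contact_force: [0.6, -0.5, 0.1]
finger_gap: 85.6
```

```bash
python3 - <<'E'
from bay import *
from cell import cell
r=cap('wrist','w17');s=status.get_state();print(s['tcp_pos'],s['joints'].round(2),s['dq'].round(2));M=R.from_quat(s['eef_rot']).as_matrix();print(np.degrees(np.arctan2(M[1,0],M[0,0])))
cell('w17',33)
E
```

```text
[ 494.81828649 -237.34821662   11.60243597] [ 1.01  0.67 -0.87  1.96  0.69  0.84  0.11] [ 0.01 -0.01 -0.   -0.    0.   -0.    0.  ]
19.64529709345189
w17 (273.0, 248.5) ends [273.  171.5] [ 478.5 -196.5   33. ] [273.  325.5] [ 507.5 -279.    33. ] len 87.5 mid [ 493.  -237.7   33. ] ang -70.6
```

>>> carry_out(
  increments="-2 1 -20 0 0 0;-2 1 -36 0 0 0;-2 1 -46 0 0 0;-2 1 -46 0 0 0",
)

```text
time: 18.45
tcp_pos: [492.1, -236.0, -35.5]
eef_rot: [0.985, 0.171, 0.001, -0.003]
contact_force: [0.3, 0.2, -0.0]
finger_gap: 85.7
```

>>> carry_out(
  increments="0 0 0 0 0 0;0 0 0 0 0 0;0 0 0 0 0 0;0 0 0 0 0 0;0 0 0 0 0 0",
  claw=255,
  newtons=60,
)

```text
time: 19.08
tcp_pos: [492.2, -236.3, -34.7]
eef_rot: [0.985, 0.171, 0.001, -0.002]
contact_force: [-2.2, 0.1, 5.2]
finger_gap: 30.3
```

```bash
python3 - <<'E'
from bay import *
from cell import cell
r=cap('wrist','w18');s=status.get_state();print(s['tcp_pos'],s['joints'].round(2),s['finger_gap']);M=R.from_quat(s['eef_rot']).as_matrix();print(np.degrees(np.arctan2(M[1,0],M[0,0])))
cell('w18',33)
A=np.array([478.7,-196.5]);
hsv=cv2.cvtColor(r['pixels'],cv2.COLOR_RGB2HSV)
E
```

```text
[ 492.20792881 -236.31550063  -34.70751998] [ 0.97  0.73 -0.8   1.98  0.76  0.76  0.05] 30.39892232724027
19.645913385710685
w18 (276.5, 276.5) ends [276.5 195.5] [ 478.1 -196.2   33. ] [276.5 357.5] [ 500.9 -260.5   33. ] len 68.3 mid [ 489.5 -228.3   33. ] ang -70.4
```

View pics/w18.png

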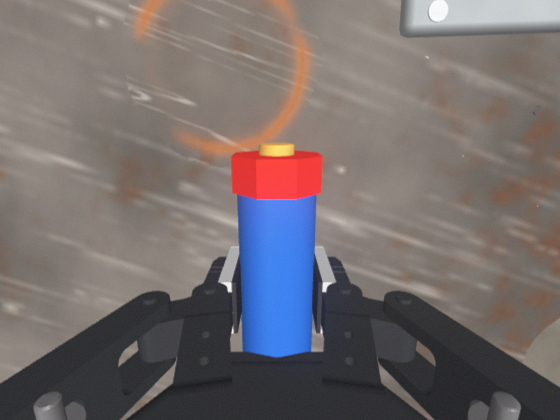

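>>> carry_out(
  increments="0 0 50 0 0 0;0 10 100 0 0 0.16;1 35 110 0 0 0.34;2 62 110 0 0 0.52;3 90 110 0 0 0.7",
)

```text
time: 19.75
tcp_pos: [494.7, -146.0, 75.3]
eef_rot: [0.866, 0.5, -0.0, -0.002]
contact_force: [0.1, -0.5, -2.1]
finger_gap: 30.3
```

```bash
python3 bay.py L; python3 - <<'E'
from bay import *
s=status.get_state();print(s['joints'].round(2),s['eef_rot']);M=R.from_quat(s['eef_rot']).as_matrix();print(np.degrees(np.arctan2(M[1,0],M[0,0])))
E
```

```text
flat d,lat,z [9.1, -175.3, 126.8] button [-65.8, -81.5, 127.2] redlow [-65.8, -81.4, 110.2] flatlow [9.1, -175.2, 109.8]
tilt 0.2 yawerr -51.41 lat vec n [-0.366  0.931  0.   ] f [0.931 0.366 0.   ]
tcp [ 494.7 -146.    75.3] F [ 0.1 -0.5 -2.1] gap 30.3 t 19.75
[ 1.04  0.64 -1.13  1.98  0.7   0.98  0.62] [ 8.65837667e-01  5.00320850e-01 -4.58213814e-04 -1.99279826e-03]
60.042463053099844
```

>>> carry_out(
  increments="0 28 0 0 0 0.18;1 56 0 0 0 0.36;1 84 0 0 0 0.54;2 112 0 0 0 0.72;2 138 0 0 0 0.897",
)

```text
time: 20.38
tcp_pos: [496.4, -7.3, 75.0]
eef_rot: [0.561, 0.828, -0.001, -0.002]
contact_force: [0.2, 1.0, -2.8]
finger_gap: 30.2
```

>>> carry_out(
  increments="0 10 0 0 0 0.08;0 10 0 0 0 0.08;0 10 0 0 0 0.08",
)

```text
time: 20.75
tcp_pos: [496.2, 1.7, 74.7]
eef_rot: [0.528, 0.849, -0.002, -0.002]
contact_force: [-0.7, -0.4, -2.5]
finger_gap: 30.2
```

```bash
python3 bay.py L; python3 - <<'E'
from bay import *
s=status.get_state();print(s['joints'].round(2),s['eef_rot']);M=R.from_quat(s['eef_rot']).as_matrix();print(np.degrees(np.arctan2(M[1,0],M[0,0])))
E
```

```text
flat d,lat,z [87.4, 13.0, 126.1] button [-32.2, 3.0, 126.7] redlow [-32.3, 3.0, 109.7] flatlow [87.3, 13.0, 109.1]
tilt 0.3 yawerr 4.78 lat vec n [-0.366  0.931  0.   ] f [0.931 0.366 0.   ]
tcp [496.2   1.7  74.7] F [-0.7 -0.4 -2.5] gap 30.2 t 20.75
[ 0.85  0.74 -1.31  2.02  0.83  1.08  1.17] [ 0.52824867  0.84908548 -0.00204673 -0.00173296]
116.22522417957869
```

>>> carry_out(
  increments="0 -5 -8 0 0 -0.05;1 -9 -15 0 0 -0.083;1 -9 -15 0 0 -0.083",
)

```text
time: 21.12
tcp_pos: [496.9, -8.3, 59.2]
eef_rot: [0.564, 0.826, -0.003, -0.002]
contact_force: [-0.2, 0.8, -1.7]
finger_gap: 30.5
```

```bash
python3 bay.py L; python3 - <<'E'
from bay import *
s=status.get_state();print(s['joints'].round(3),s['eef_rot'])
E
```

```text
flat d,lat,z [84.6, -1.7, 110.5] button [-35.4, -1.5, 111.3] redlow [-35.5, -1.5, 94.3] flatlow [84.5, -1.7, 93.5]
tilt 0.4 yawerr -0.08 lat vec n [-0.366  0.931  0.   ] f [0.931 0.366 0.   ]
tcp [496.9  -8.3  59.2] F [-0.2  0.8 -1.7] gap 30.5 t 21.12
[ 0.847  0.744 -1.272  2.031  0.844  1.047  1.097] [ 0.56376935  0.82592565 -0.00255002 -0.00210581]
```

>>> carry_out(
  increments="0 1 -5 -0.037 0.093 0;0 1 -5 -0.037 0.093 0",
)

```text
time: 21.38
tcp_pos: [498.4, -6.3, 54.2]
eef_rot: [0.563, 0.825, -0.043, -0.03]
contact_force: [0.3, -0.8, -1.6]
finger_gap: 30.0
```

```bash
python3 bay.py L; python3 - <<'E'
from bay import *
s=status.get_state();print(s['joints'].round(3),s['eef_rot'])
E
```

```text
flat d,lat,z [91.4, -0.3, 99.4] button [-27.9, -0.2, 112.0] redlow [-29.7, -0.2, 95.1] flatlow [89.7, -0.3, 82.5]
tilt 6.0 yawerr -0.07 lat vec n [-0.366  0.931  0.   ] f [0.931 0.366 0.   ]
tcp [498.4  -6.3  54.2] F [ 0.3 -0.8 -1.6] gap 30.0 t 21.38
[ 0.771  0.78  -1.23   1.964  0.809  1.152  1.111] [ 0.5629223   0.82485553 -0.04285051 -0.02992788]
```

>>> carry_out(
  increments="-1 -1 -8 -0.037 0.093 0;-1 -1 -16 -0.073 0.186 0;-1 -1 -24 -0.073 0.186 0;-1 -1 -24 -0.073 0.186 0",
)

```text
time: 21.88
tcp_pos: [496.3, -7.5, 29.8]
eef_rot: [0.557, 0.817, -0.125, -0.086]
contact_force: [-0.4, -0.0, -1.6]
finger_gap: 30.1
```

```bash
python3 bay.py L; python3 - <<'E'
from bay import *
s=status.get_state();print(s['joints'].round(3),s['eef_rot'])
r=cap('wrist','w20');im=cv2.imread('pics/w20.png');cv2.imwrite('pics/w20z.png',cv2.resize(im,(800,600)))
r=cap('scene','scene20');im=cv2.imread('pics/scene20.png'); c=proj(r,[560,-20,40])[0].astype(int)
cv2.imwrite('pics/s20z.png',cv2.resize(im[c[1]-60:c[1]+60,c[0]-80:c[0]+80],None,fx=4.5,fy=4.5,interpolation=cv2.INTER_CUBIC))
E
```

```text
flat d,lat,z [96.7, -0.7, 61.3] button [-17.8, -0.6, 97.3] redlow [-22.9, -0.6, 81.0] flatlow [91.6, -0.7, 45.1]
tilt 17.4 yawerr -0.02 lat vec n [-0.366  0.931  0.   ] f [0.931 0.366 0.   ]
tcp [496.3  -7.5  29.8] F [-0.4 -0.  -1.6] gap 30.1 t 21.88
[ 0.633  0.874 -1.132  1.846  0.77   1.332  1.124] [ 0.55691746  0.81660436 -0.12489902 -0.08602612]
```

View pics/w20z.png

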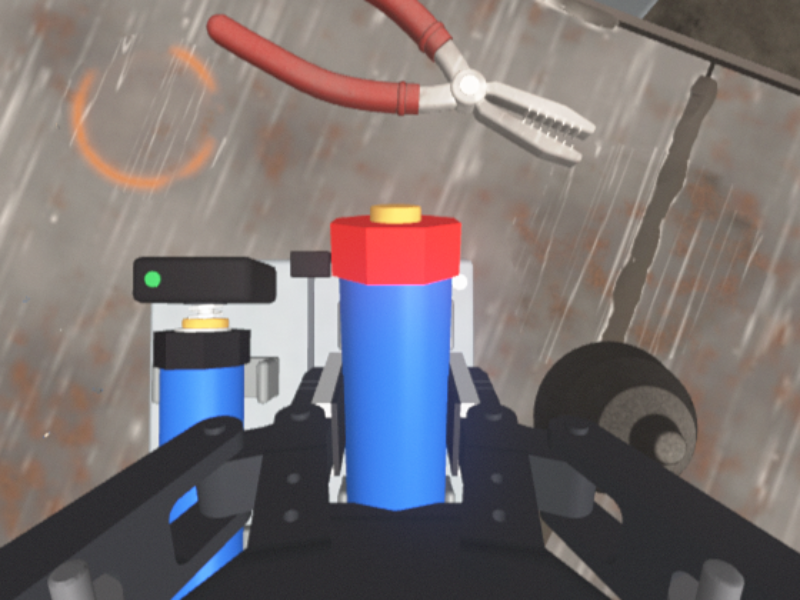

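View pics/s20z.png

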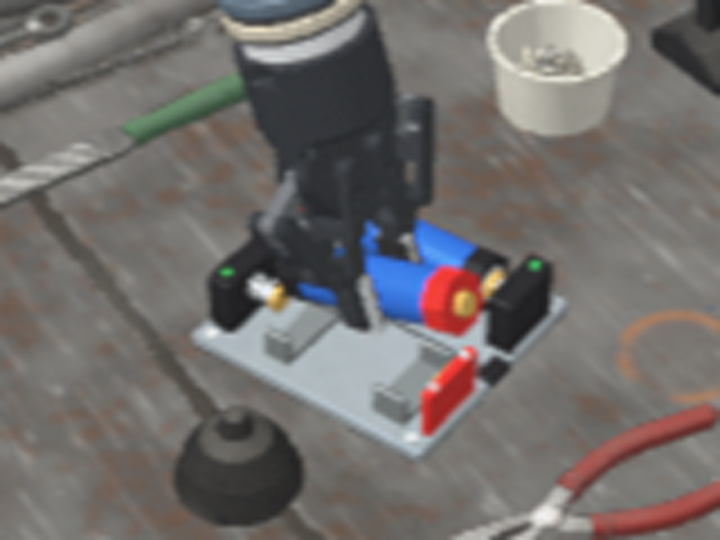

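>>> carry_out(
  increments="2 1 -8 0 0 0;2 1 -16 0 0 0;2 1 -26 0 0 0;2 1 -26 0 0 0",
)

```text
time: 22.48
tcp_pos: [498.0, -7.0, 3.5]
eef_rot: [0.557, 0.816, -0.125, -0.086]
contact_force: [0.5, 1.0, -2.1]
finger_gap: 30.2
```

```bash
python3 bay.py L
```

```text
flat d,lat,z [98.5, -0.8, 35.0] button [-15.9, -0.7, 71.1] redlow [-21.0, -0.7, 54.9] flatlow [93.4, -0.8, 18.8]
tilt 17.5 yawerr -0.05 lat vec n [-0.366  0.931  0.   ] f [0.931 0.366 0.   ]
tcp [498.   -7.    3.5] F [ 0.5  1.  -2.1] gap 30.2 t 22.48
```

>>> carry_out(
  increments="5 2.5 0 0 0 0;9 4 0 0 0 0;13.8 6 0 0 0 0;13.8 6 0 0 0 0",
)

```text
time: 22.98
tcp_pos: [511.0, -1.2, 3.5]
eef_rot: [0.557, 0.816, -0.126, -0.087]
contact_force: [-4.0, -2.0, -1.4]
finger_gap: 30.0
```

```bash
python3 bay.py L
```

```text
flat d,lat,z [112.8, -0.2, 34.8] button [-1.5, -0.1, 71.1] redlow [-6.7, -0.1, 54.9] flatlow [107.7, -0.2, 18.6]
tilt 17.6 yawerr -0.04 lat vec n [-0.366  0.931  0.   ] f [0.931 0.366 0.   ]
tcp [511.   -1.2   3.5] F [-4.  -2.  -1.4] gap 30.0 t 22.98
```

Same pattern as bay R (about 4 N at d=113). Push 8 more, then start tipping.

>>> carry_out(
  increments="4 1.6 0 0 0 0;8 3.1 0 0 0 0;8 3.1 0 0 0 0",
)

```text
time: 23.35
tcp_pos: [517.1, 1.1, 3.5]
eef_rot: [0.557, 0.816, -0.128, -0.088]
contact_force: [-6.7, -2.7, -0.1]
finger_gap: 30.4
```

```bash
python3 bay.py L
```

```text
flat d,lat,z [119.5, -0.2, 34.5] button [5.3, -0.1, 71.4] redlow [0.1, -0.1, 55.2] flatlow [114.3, -0.2, 18.3]
tilt 17.9 yawerr -0.03 lat vec n [-0.366  0.931  0.   ] f [0.931 0.366 0.   ]
tcp [517.1   1.1   3.5] F [-6.7 -2.7 -0.1] gap 30.4 t 23.35
```

>>> carry_out(
  increments="3 1.2 -3 0.015 -0.038 0;5.9 2.3 -6 0.03 -0.076 0;5.9 2.3 -6 0.03 -0.076 0",
)

```text
time: 23.72
tcp_pos: [520.3, 2.3, -2.5]
eef_rot: [0.559, 0.821, -0.097, -0.066]
contact_force: [-6.9, -2.7, -0.4]
finger_gap: 30.1
```

```bash
python3 bay.py L;python3 - <<'E'
from h import *
cap('wrist','w21')
im=cv2.imread('pics/w21.png');cv2.imwrite('pics/w21z.png',cv2.resize(im[110:220,210:345],None,fx=5.5,fy=5.5,interpolation=cv2.INTER_CUBIC))
E
```

```text
flat d,lat,z [120.3, -0.2, 33.9] button [3.7, -0.2, 62.0] redlow [-0.3, -0.1, 45.4] flatlow [116.4, -0.2, 17.4]
tilt 13.5 yawerr -0.01 lat vec n [-0.366  0.931  0.   ] f [0.931 0.366 0.   ]
tcp [520.3   2.3  -2.5] F [-6.9 -2.7 -0.4] gap 30.1 t 23.73
```

View pics/w21z.png

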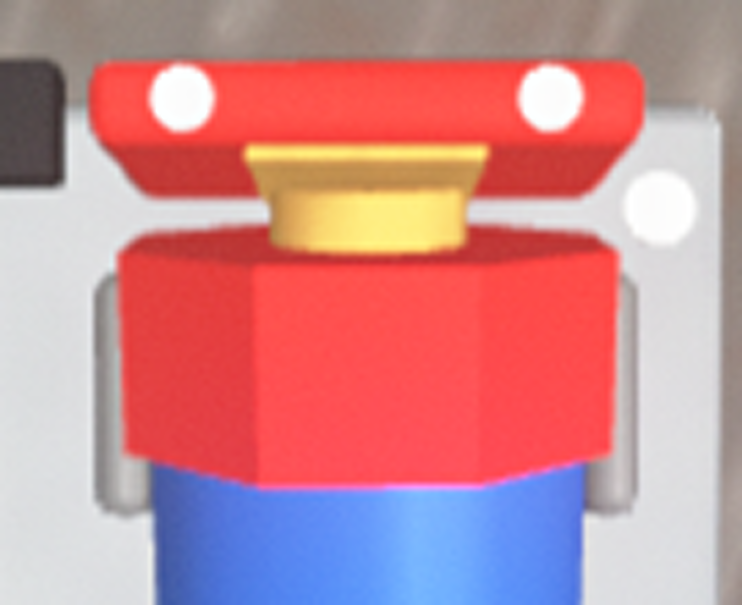

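>>> carry_out(
  increments="3 1.2 0 0 0 0;5 2 -2.7 0.014 -0.036 0;5.8 2.3 -5.3 0.028 -0.072 0;5.8 2.3 -5.3 0.028 -0.072 0",
)

```text
time: 24.28
tcp_pos: [523.4, 3.5, -7.9]
eef_rot: [0.561, 0.824, -0.068, -0.046]
contact_force: [-7.4, -1.8, 1.5]
finger_gap: 30.3
```

```bash
python3 bay.py L
```

```text
flat d,lat,z [120.9, -0.2, 33.4] button [2.5, -0.2, 53.0] redlow [-0.3, -0.2, 36.3] flatlow [118.1, -0.2, 16.7]
tilt 9.4 yawerr -0.01 lat vec n [-0.366  0.931  0.   ] f [0.931 0.366 0.   ]
tcp [523.4   3.5  -7.9] F [-7.4 -1.8  1.5] gap 30.3 t 24.27
```

>>> carry_out(
  increments="3 1.2 -2.5 0.015 -0.039 0;5.3 2.1 -5 0.03 -0.078 0;5.3 2.1 -5 0.03 -0.078 0",
)

```text
time: 24.65
tcp_pos: [526.0, 4.5, -13.2]
eef_rot: [0.563, 0.826, -0.036, -0.023]
contact_force: [-6.5, -2.5, -0.3]
finger_gap: 30.6
```

```bash
python3 bay.py L;python3 - <<'E'
from h import *
cap('wrist','w22')
im=cv2.imread('pics/w22.png');cv2.imwrite('pics/w22z.png',cv2.resize(im[100:220,210:345],None,fx=5,fy=5,interpolation=cv2.INTER_CUBIC))
E
```

```text
flat d,lat,z [120.2, -0.1, 33.3] button [0.6, -0.1, 43.5] redlow [-0.8, -0.1, 26.6] flatlow [118.7, -0.1, 16.4]
tilt 4.9 yawerr 0.0 lat vec n [-0.366  0.931  0.   ] f [0.931 0.366 0.   ]
tcp [526.    4.5 -13.2] F [-6.5 -2.5 -0.3] gap 30.6 t 24.65
```

View pics/w22z.png

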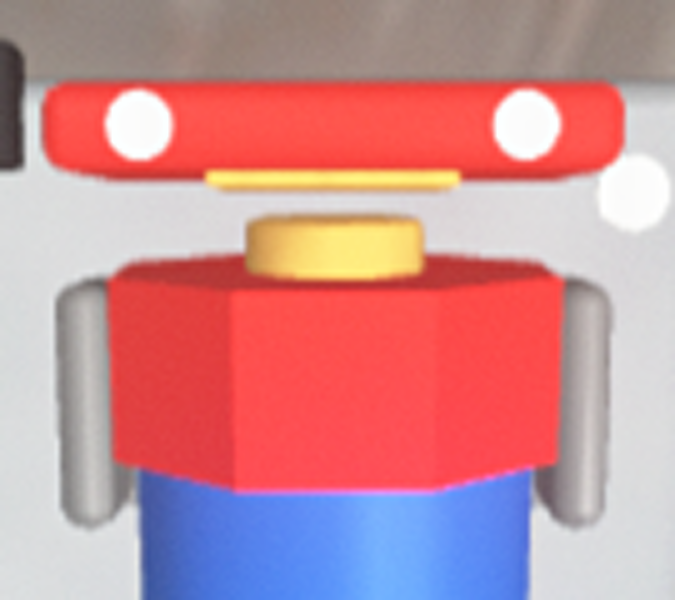

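>>> carry_out(
  increments="2 0.8 -2.7 0.015 -0.04 0;3.8 1.5 -5.7 0.031 -0.08 0;3.8 1.5 -5.7 0.031 -0.08 0",
)

```text
time: 25.08
tcp_pos: [528.3, 5.3, -18.7]
eef_rot: [0.563, 0.826, -0.002, 0.001]
contact_force: [-6.0, -2.2, 0.5]
finger_gap: 30.4
```

```bash
python3 bay.py L;python3 - <<'E'
from h import *
cap('wrist','w23')
im=cv2.imread('pics/w23.png');cv2.imwrite('pics/w23z.png',cv2.resize(im[100:220,210:345],None,fx=5,fy=5,interpolation=cv2.INTER_CUBIC))
E
```

```text
flat d,lat,z [118.5, -0.2, 32.9] button [-1.5, -0.2, 33.1] redlow [-1.5, -0.2, 16.1] flatlow [118.5, -0.2, 15.9]
tilt 0.1 yawerr -0.01 lat vec n [-0.366  0.931  0.   ] f [0.931 0.366 0.   ]
tcp [528.3   5.3 -18.7] F [-6.  -2.2  0.5] gap 30.4 t 25.07
```

View pics/w23z.png

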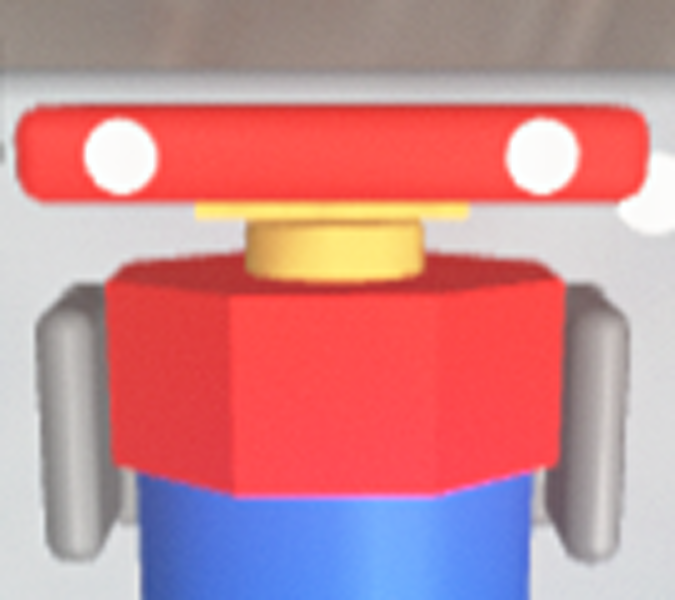

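Level and in front of the contact. Press down and release.

>>> carry_out(
  increments="0 0 -2 0 0 0;0 0 -4 0 0 0;0 0 -4.5 0 0 0;0 0 -4.5 0 0 0",
)

```text
time: 25.62
tcp_pos: [528.6, 5.3, -19.6]
eef_rot: [0.563, 0.826, -0.003, 0.002]
contact_force: [-10.6, -4.5, 25.9]
finger_gap: 30.2
```

```bash
python3 bay.py L
```

```text
flat d,lat,z [118.9, -0.1, 32.0] button [-1.1, -0.1, 32.3] redlow [-1.2, -0.1, 15.3] flatlow [118.8, -0.1, 15.0]
tilt 0.2 yawerr -0.01 lat vec n [-0.366  0.931  0.   ] f [0.931 0.366 0.   ]
tcp [528.6   5.3 -19.6] F [-10.6  -4.5  25.9] gap 30.2 t 25.62
```

>>> carry_out(
  increments="0 0 0 0 0 0;0 0 0 0 0 0;0 0 0 0 0 0;0 0 3 0 0 0",
  claw=110,
)

```text
time: 26.12
tcp_pos: [528.5, 5.3, -16.9]
eef_rot: [0.563, 0.826, -0.003, 0.002]
contact_force: [0.8, 0.1, -0.3]
finger_gap: 48.4
```

>>> carry_out(
  increments="0 0 40 0 0 0;0 0 90 0 0 0;0 0 140 0 0 0;-10 0 180 0 0 0;-10 0 180 0 0 0",
)

```text
time: 26.75
tcp_pos: [519.9, 6.1, 166.2]
eef_rot: [0.563, 0.826, -0.002, 0.005]
contact_force: [0.2, 0.5, 0.0]
finger_gap: 48.4
```

```bash
python3 - <<'E'
from bay import *
r=cap('wrist','w25');s=status.get_state();print(s['tcp_pos'],s['joints'].round(2),s['contact_force'],s['finger_gap'],s['time'])
from cell import cell
cell('w25',49)
for b in 'LR':
  o,f=BAY[b]
  for k in (-42,45):
    p=o+f*(60+k);p[2]=49;print(b,k,proj(r,p).round(1))
im=cv2.imread('pics/w25.png');cv2.imwrite('pics/w25z.png',cv2.resize(im,(800,600)))
for n in ('scene','side'):
  r=cap(n,n+'25');im=cv2.imread('pics/%s25.png'%n); c=proj(r,[560,-20,40])[0].astype(int)
  cv2.imwrite('pics/%s25z.png'%n,cv2.resize(im[c[1]-60:c[1]+60,c[0]-80:c[0]+80],None,fx=4.5,fy=4.5,interpolation=cv2.INTER_CUBIC))
E
```

```text
[519.01081938   5.26126376 164.17319369] [ 0.87  0.62 -1.35  1.89  0.66  1.19  1.23] [-0.05878607  0.02930628 -0.30647164] 48.46921687715813 26.8
w25 (274.9999694824219, 200.99996948242188) ends [275.  157.5] [490.5  -8.   49. ] [275.  244.5] [570.8  23.3  49. ] len 86.1 mid [530.7   7.6  49. ] ang 21.3
w25 (196.56031799316406, 215.96498107910156) ends [193.8 172.5] [531.3 -73.5  49. ] [199.3 259.4] [614.1 -42.   49. ] len 88.6 mid [572.7 -57.7  49. ] ang 20.8
L -42 [[273.1 156.4]]
L 45 [[273.5 244.4]]
R -42 [[196.4 259.8]]
R 45 [[189.8 174.7]]
```

View pics/w25z.png

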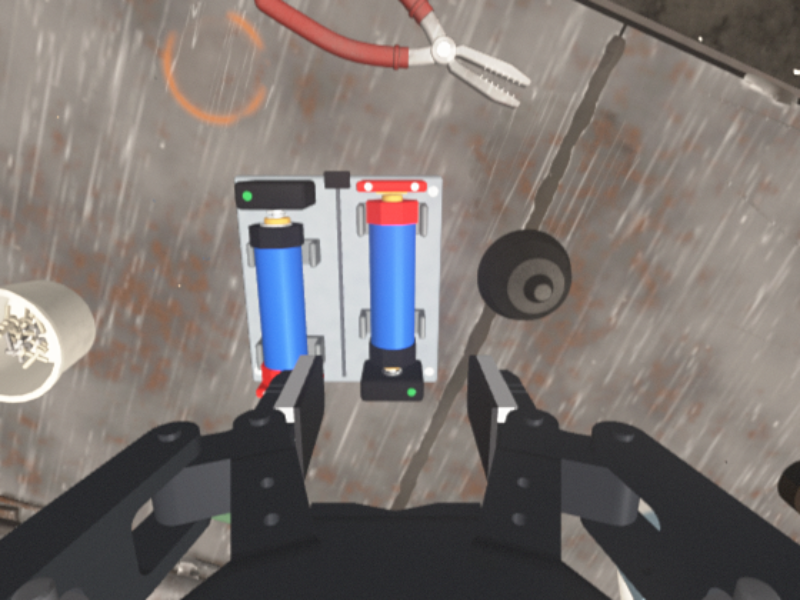

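View pics/scene25z.png

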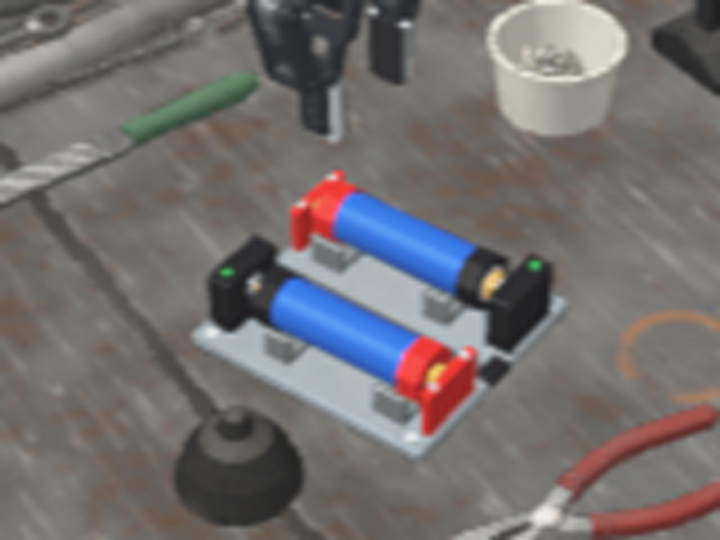

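View pics/side25z.png

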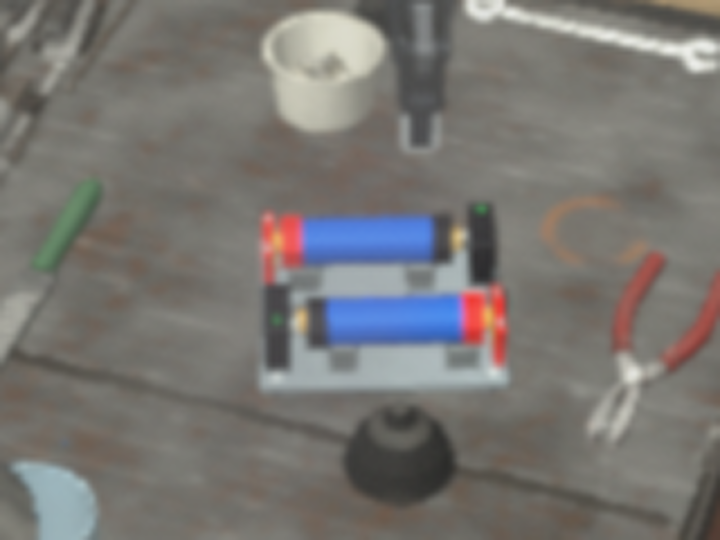

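```bash
python3 - <<'E'
from plant import status,sign_off
s=status.get_state();print(s['joints'].round(3),s['dq'].round(3),s['contact_force'].round(2),s['time']);print(sign_off())
E
```

```text
[ 0.871  0.619 -1.347  1.894  0.663  1.187  1.23 ] [-0.005  0.017  0.009  0.006 -0.003  0.     0.001] [ 0.15  0.12 -1.35] 26.9
the job is handed in; nothing more can be done
None
```

Both cells are loaded, one in each bay, and the job was handed in at about 27 s of the 69 s allowed. The left-hand cell is in the bay on the robot's right, and the right-hand cell is in the bay on its left. Each went in tilted about 17°, pushed the plunger back, was tipped level and then pressed down with about 25 N. The arm then lifted clear.

**Last checks:** In all three final views both cells lie level, with the button on the red contact and the flat end on the plunger. The ends of the blue sleeves in the last wrist picture fall within about 4 pixels of where a seated cell should show them. The bystanders I could see looked unmoved; I did not measure them, and the arm touched none of them as far as I could tell.

**What failed or disagreed:**
- **First grasp:** The first grasp closed on air just above the cell, because the fingertips sit about 35 mm short of the reported tool position. I measured that offset in the pictures and used it from then on.
- **Second cell's position:** The arm-based reading put the second cell about 1 mm off along the bay just before release. The picture after release showed it seated.
- **Joint 3:** It finished at -1.35 rad, close to its -1.39 limit but within range.

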